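Caliper and gauge a bored block at the goldsmith's bench

TASK

Slide the bench caliper's jaw shut on the bored block until its sprung face is pushed back about 2 mm (3 N), and leave it bearing on the block. Then take the gauge rod from its rest, push it into the block's bore until its collar stops against the block, pull it right out again, and finish while still holding the rod in the air, level and steady, its tip in front of the middle of the magnifier's lens, about 50 mm from the glass on the robot's side. Leave the rod touching nothing but the gripper, never let it touch the magnifier, and leave the tin, the mandrel and the jar alone.

Things in the scene. Friction and masses are not known exactly. Their poses are not given: they have to be found in the camera images.
- caliper: Fixed bench caliper, dark steel bed 110 (x) x 200 mm, top 30 mm above the table. Origin on the table; x = direction the rod enters the block, z up. Bed ends at x = -55 mm. Fixed jaw: face at y = -25 mm, top z = 60 mm. Sliding jaw on the +y side (nearer the robot), closes towards -y. End stop for the block: face at x = 36 mm. Place and yaw vary.
- jaw (a joint): Travel of the sliding jaw, m: 0 fully open, grows as it closes towards the fixed jaw (caliper -y). Gap between the jaws = 0.062 minus this while the sprung face is out: 0.026 when both just touch the 36 mm block, about 0.028 when it bears with 3 N. Starts at 0 to 0.012, slides against about 4 N of friction, stays where left, keeping the face's spring pressed.
- jaw_face (a joint): How far the sprung steel face plate (70 x 26 mm, 5 mm thick) on the front of the sliding jaw is pushed back by what it presses on, m: 0 out, 0.005 fully back; spring 1500 N/m, so 0.002 means 3 N.
- jaw_grip (a point): On the centre line of the sliding jaw's upright steel thumb post, 86.5 mm above the table. Post 24 mm (caliper x) by 14 mm (caliper y), its top at 100.5 mm, its middle 30 mm behind (caliper +y) the sprung face. The jaw itself is 70 mm long (x), top at 56.5 mm; around the post it is 50.5 mm high. Axes as the caliper's.
- block: Loose aluminium block, about 0.25 kg, 70 (x) x 36 x 36 mm, on the caliper's bed between the jaws, 5 to 10 mm short of the end stop and a little askew until the jaws square it; pushed along the bore it slides to the stop. A round 13 mm bore runs through it along x. Origin: centre of its underside; x points from the bore's mouth inwards; top 66 mm above the table.
- mouth (a point): Centre of the bore's mouth on the block's near end face, 35 mm from the block's middle, bore axis 48 mm above the table. Axes as the block's: x into the bore.
- rod: Steel gauge rod, about 0.12 kg. Origin on its axis at the collar's front face; x points to the tip. Round shaft 8 mm thick, rounded tip at x = 60 mm; round collar 26 mm across, x = -6 to 0; square handle 16 x 16 mm, x = -96 to -6 mm. Lies level in its rest, axis 50 mm above the table.
- tip (a point): Tip of the gauge rod's shaft, on the axis, 60 mm ahead of the collar face. Axes as the rod's.
- handle (a point): Point on the axis of the rod's handle, 40 mm behind the collar face: where to grip it (16 mm across the flats, room for fingers on both sides). Axes as the rod's.
- rest: Fixed wooden rest of the gauge rod; place and yaw vary. Base 170 x 50 mm, 12 mm thick; two open-topped forks 10 mm thick: under the handle at x = -82 mm, under the shaft at x = 40 mm, tops at 52 mm. Origin on the table below the rod's collar face, x along the rod to its tip. Lift the rod straight up.
- magnifier: Fixed upright magnifier: round foot 100 mm across, thin post, black ring 100 mm across holding an upright glass lens, 4 mm thick. Origin on the table under the lens centre; x is the lens axis and points away from the robot, y lies across the lens; yaw varies.
- lens (a point): Centre of the magnifier's lens, 170 mm above the table. Axes as the magnifier's.
- reading (a point): Reading point: on the lens axis, 50 mm from the lens centre on the robot's side (magnifier -x), 170 mm above the table. Axes as the magnifier's.
- tin: Bystander: closed flat round tin, 68 mm across, 22 mm high; origin at the centre of its underside.
- mandrel: Bystander: steel ring mandrel, tapered post 110 mm high on a 48 mm round foot; origin at the centre of its underside.
- jar: Bystander: small glass jar with a steel cap, 52 mm across, 60 mm high; origin at the centre of its underside.
Not all that is in view belongs to the job. Of the things shaped like the rest, the wooden one is meant.

How it is judged:
On the way, in this order (a step that is already met when the one before it is completed fails the run):
1. the caliper's jaws are shut on the block and press on it (value of joint jaw above 0.0262 m and contact force between jaw and block above 1.5 N), for 0.2 s.
2. the rod is in the bore with its collar stopped against the block (distance between rod and mouth below 0.004 m and angle between the x axis of rod and the x axis of block, either way round below 0.12 rad and x of rod in the frame of mouth above -0.0015 m and value of joint jaw above 0.025 m), for 0.2 s.
3. the rod is pulled right out of the bore (x of tip in the frame of mouth below -0.01 m), for 0.1 s.
At the end, for the whole second after the job is handed in: The rod is held in the gripper, at rest, touching nothing else, within 7.5 degrees of level, its tip within 20 mm of the reading point 50 mm in front of the lens centre; the caliper's jaw still bears on the block (joint above 0.025, over 0.5 N) and the block still lies flat between the jaws (distance between tip and reading below 0.02 m and angle between rod's own x axis and vertical between 1.44 and 1.7 rad and linear speed of rod below 0.02 m/s and contact force between the fingers and rod above 1 N and contact force between rod and magnifier below 0.05 N and contact force between rod and caliper below 0.05 N and contact force between rod and block below 0.05 N and contact force between rod and rest below 0.05 N and contact force between jaw and block above 0.5 N and value of joint jaw above 0.025 m and height (world z) of block below 0.034 m and angle between block's own z axis and vertical below 0.1 rad and x of block in the frame of caliper between -0.025 and 0.006 m); the arm keeps its last pose, push and grip.
It fails at once if a bystander (tin, mandrel, jar) is moved by more than 20 mm (distance of any of tin, mandrel, jar from where it was at the start of the episode above 0.02 m).
It fails at once if the rod touches the magnifier (contact force between rod and magnifier above 0.3 N).
It also fails if it takes over 66 s, if anything falls off the work surface, if the arm or the gripper's body presses on something with over 40 N, if the wrist force passes 120 N, or if a joint passes its speed limit or range.

ROBOT

A 7-joint arm with a two-finger parallel gripper is mounted at the origin on the work surface. World frame = base frame: x ahead of the robot, y to its left, z up, the work surface at z = 0. Lengths are in m, angles in rad, forces in N, time in s.
With the tool pointing down it reaches from about 0.425 to 0.875 m from the base axis. Payload 4.7 kg.
Tool frame: the origin (TCP) lies at the very end of the fingers, on their centre line; the grasp point (between the pads) lies behind it (ctrl.tcp_to_grasp is the y of the grasp point in the tool frame, in m); y points along the fingers, x is the direction in which the jaws open and shut, and the axes are right-handed (so a half turn about y gives the same grasp; the last joint's range is limited). The gripper opens to 87 mm and grips with 3 to 60 N. Pads are 19 mm wide; open, the fingers measure 117 mm over their backs; the gripper's body (75 mm by 190 mm) begins 51 mm behind the grasp point.
Start: joints at [1.244, 0.321, -0.07, 1.45, 0.023, 1.371, -0.057], TCP at [0.217, -0.613, 0.223] pointing down, gripper open.
Joint ranges: [-2.86, 2.86], [-0.3, 2.09], [-1.38, 1.24], [0.06, 2.45], [-1.56, 4.7], [0.09, 2.05], [-2.69, 2.69]. Speed limits (rad/s): [2.57, 2.57, 3.14, 3.14, 3.14, 3.14, 3.14].

INTERFACE

Orientations are given as a rotation vector (axis times angle).
In Python, from bench import ctrl, get_image, workorder gives the robot as it stands.
- The arm moves only by the tool drive_tool, never from a script. Its argument "increments" is text: rows parted by semicolons, each of 5 numbers parted by spaces: the shift along the tool's x, y, z in mm, then the turn about the tool's y in degrees, then the closure in counts, from 0 (fully open) to 255 (shut). In form: tx ty tz yaw fingers; .... A call has 1 to 20 rows; each row shifts and turns the commanded pose from where the row before left it, along the tool's axes as they then stand; what a row does not reach is not made up. A row lasts 1/8 s, in which the tool goes at most 62.5 mm and 10.7 degrees, less where a joint would pass 70% of its speed; a pose out of reach is approached as far as the arm can. A call is refused whole if a number of a shift passes 62.5 or a number of a turn 10.7, either way. A call with a gripper value outside its range is refused whole. The fingers move at their own pace and stop on an object; "squeeze" is the grip in N (left out, the last holds). Time passes only in rows, so rows that do not move let the fingers close. It gives the time, the measured TCP pose, the force and the opening at its end, in the units of the state.
- ctrl.get_state(): the state, without advancing time (a new reading comes with each control period).
- get_image(name): name is "scene" or "top"; returns a dict with "img" (384x512x3 uint8, red, green, blue), "mtx" (3x3 intrinsics, pixels), "k1" (the pictures are not rectified: a ray, as slopes to the right and down, at radius r is drawn at 1 + k1 r^2 times it, then the intrinsics apply), "camera_from_world" (4x4, takes a point from world to camera coordinates). Camera axes: x right, y up, looking along -z (the intrinsics and any distortion apply to the point x, -y, -z); pixel columns grow to the right and rows downward; lengths in m; the calibration is good to about 2 mm. A picture is of the moment at which its call begins. There is no depth.
- workorder.close_job(): hands the job in, once; it reports no verdict.
The state is a dict: "time": time; "joint_positions": joint angles; "qd": joint speeds; "joint_torque": joint torques, N m; "position": TCP position; "tool_rot": TCP orientation; "ft_force": force on the tool from outside, world axes, zero at the start; "torque": the same for the moment, N m; "grip_width": opening from 0.0 (shut) to 1.0 (fully open).
Only numpy, scipy, OpenCV 4.12 (cv2) and the standard library are available. Lean on these libraries where they do the work, as an engineer would, in place of code of your own. Each camera call takes 0.05 s, during which the arm holds its last target.

## Working session

There is one attempt and no reset: what is moved stays moved. The work goes in short steps, Python scripts to look and compute and a tool call to move; the robot and the scene stay as the last step left them, time stands still between calls to the robot, and variables do not carry over. Pictures are saved under pics/ and viewed, and the job is handed in when it is done.

Besides the shell and the picture viewer there is one more tool, called after "Emit:" as name(argument=value, ...), one argument or row to a line, values as JSON. drive_tool: Moves the arm, as the interface text tells. Its arguments: {"type":"object","properties":{"increments":{"type":"string"},"squeeze":{"type":"number"}},"required":["increments"]}

```bash
ls; mkdir -p pics
python3 - <<'E'
from bench import ctrl,get_image,workorder
import cv2,numpy as np
s=ctrl.get_state()
for k,v in s.items(): print(k,np.round(v,4))
print(ctrl.tcp_to_grasp)
for n in("scene","top"):
    d=get_image(n); cv2.imwrite(f"pics/{n}0.png",d["img"][:,:,::-1]); print(n,d["mtx"],d["k1"],d["camera_from_world"])
E
```

```text
pics
time 0.0
joint_positions [ 1.2441  0.3218 -0.0701  1.4517  0.0226  1.3708 -0.0569]
qd [ 0.0008 -0.0006  0.0004 -0.0013  0.0005 -0.0004 -0.001 ]
joint_torque [ 0.00000e+00 -4.91288e+01 -4.03900e-01 -3.12528e+01 -6.39000e-02
  4.38000e-02  2.00000e-04]
position [ 0.217  -0.6121  0.2215]
tool_rot [-1.3503  0.9558 -0.9531]
ft_force [ 0.0094 -0.1052 -0.5791]
torque [-0.0579 -0.0504  0.0258]
grip_width 1.0
-0.0187
scene [[436.24947231   0.         258.18143946]
 [  0.         436.24947231 190.91574563]
 [  0.           0.           1.        ]] -0.1432736031340076 [[ 0.59833108  0.80118454  0.01016149 -0.3356163 ]
 [-0.68150518  0.50220236  0.53230017  0.28014608]
 [ 0.42136754 -0.32541684  0.8464947  -1.46289274]
 [ 0.          0.          0.          1.        ]]
top [[363.62101231   0.         259.12669397]
 [  0.         363.62101231 194.40019121]
 [  0.           0.           1.        ]] -0.11329692065358533 [[-0.00392412 -0.99963805 -0.02661517  0.03042628]
 [ 0.98630181 -0.00825804  0.16474386 -0.53921861]
 [-0.16490402 -0.02560412  0.98597723 -0.90793339]
 [ 0.          0.          0.          1.        ]]
```

View pics/scene0.png

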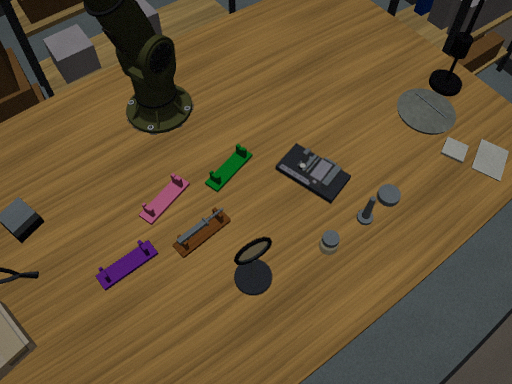

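View pics/top0.png

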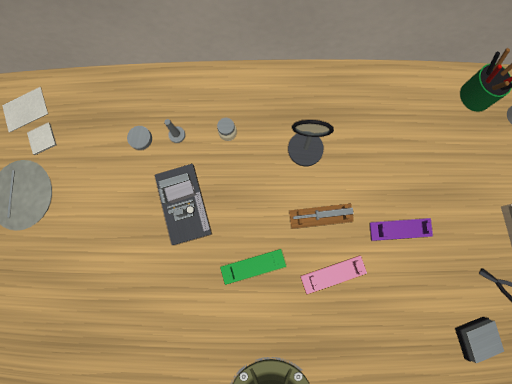

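```bash
cat > h.py <<'E'
from bench import ctrl,get_image,workorder
import cv2,numpy as np
from scipy.spatial.transform import Rotation as R
def proj(d,P):
    P=np.atleast_2d(P).astype(float); C=d["camera_from_world"]; c=P@C[:3,:3].T+C[:3,3]
    return cv2.projectPoints(c*[1,-1,-1],np.zeros(3),np.zeros(3),d["mtx"],np.array([d["k1"],0,0,0,0.]))[0].reshape(-1,2)
def ray(d,uv):
    uv=np.atleast_2d(uv).astype(float).reshape(-1,1,2)
    n=cv2.undistortPoints(uv,d["mtx"],np.array([d["k1"],0,0,0,0.])).reshape(-1,2)
    C=d["camera_from_world"]; v=np.c_[n[:,0],-n[:,1],-np.ones(len(n))]@C[:3,:3]
    return -C[:3,:3].T@C[:3,3],v
def onz(d,uv,z):
    o,v=ray(d,uv); return o+v*((z-o[2])/v[:,2])[:,None]
def tri(d1,p1,d2,p2):
    A=np.zeros((3,3));b=np.zeros(3)
    for d,p in((d1,p1),(d2,p2)):
        o,v=ray(d,p);v=v[0]/np.linalg.norm(v[0]);M=np.eye(3)-np.outer(v,v);A+=M;b+=M@o
    return np.linalg.solve(A,b)
def crop(d,x0,y0,x1,y1,k,fn):
    im=d["img"][y0:y1,x0:x1,::-1]; cv2.imwrite(fn,cv2.resize(im,None,fx=k,fy=k,interpolation=cv2.INTER_CUBIC))
E
python3 -c "
from h import *
print(R.from_rotvec(ctrl.get_state()['tool_rot']).as_matrix().round(3))"
```

```text
[[ 0.334 -0.001  0.942]
 [-0.942  0.002  0.334]
 [-0.002 -1.    -0.   ]]
```

Run:
```python
from h import *
for n in("scene","top"):
    d=get_image(n)
    print(n,proj(d,[[0.217,-.612,.2215],[0,0,0],[.5,0,0],[.5,-.3,0]]).round(1), d["img"].shape)
    C=d["camera_from_world"]; print(-C[:3,:3].T@C[:3,3])
    if n=="scene":
        crop(d,260,130,370,210,7,"pics/sc_cal.png"); crop(d,120,130,290,300,4,"pics/sc_rod.png")
    else:
        crop(d,140,150,230,260,6,"pics/tp_cal.png"); crop(d,200,110,450,300,3,"pics/tp_rod.png")
```

```text
scene [[-27.2 214.4]
 [159.4 108.4]
 [245.5 212. ]
 [155.  269.7]] (384, 512, 3)
[ 1.00814619 -0.34784936  1.0926195 ]
top [[549.3 323.9]
 [270.8 401.7]
 [269.6 211.3]
 [379.1 210.3]] (384, 512, 3)
[0.38222983 0.00271555 0.9848444 ]
```

View pics/sc_cal.png

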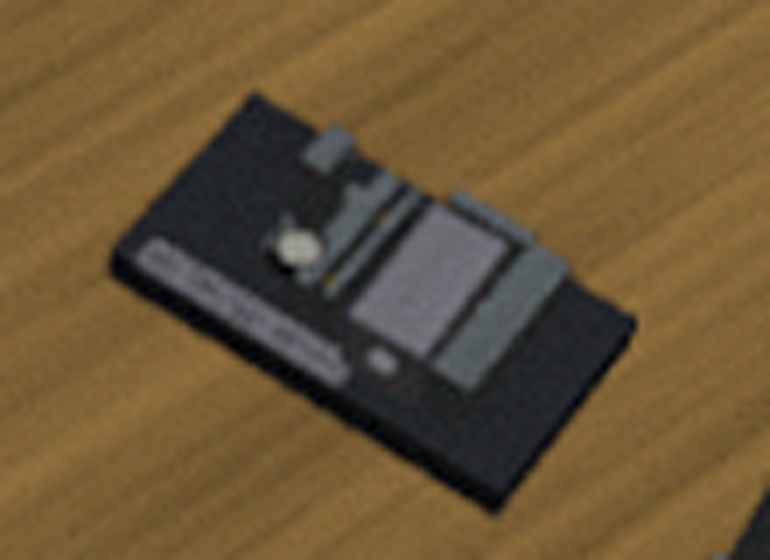

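View pics/tp_cal.png

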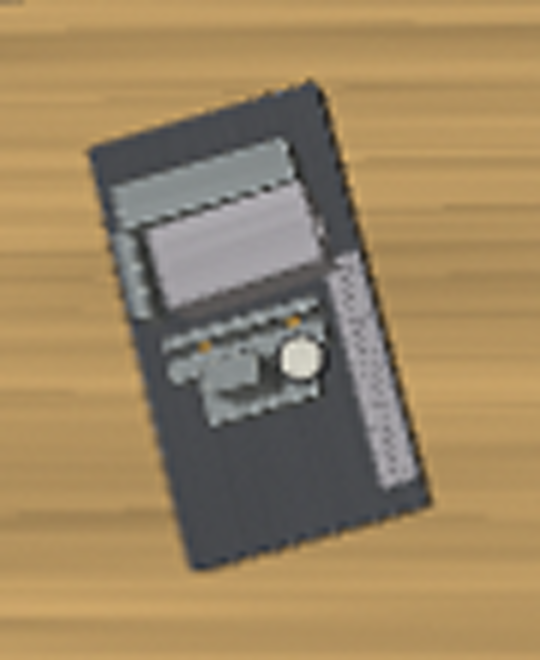

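View pics/tp_rod.png

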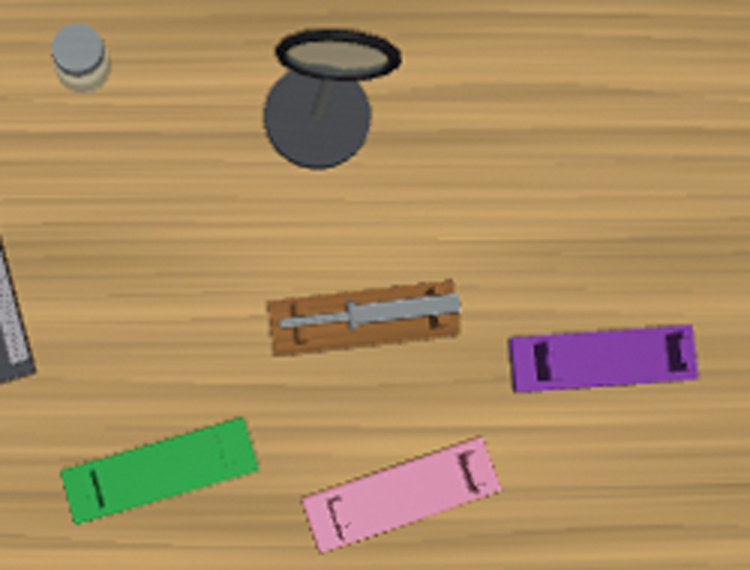

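View pics/sc_rod.png

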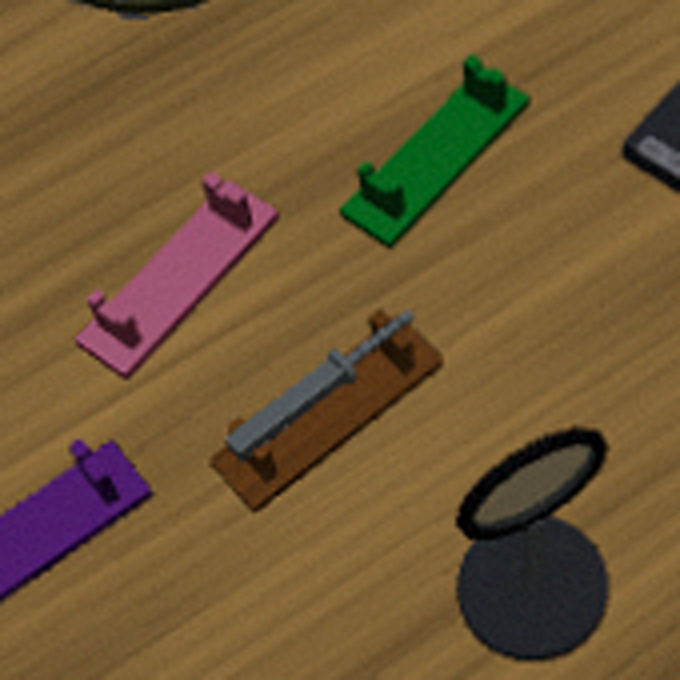

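Run:
```python
from h import *
S=get_image("scene");T=get_image("top")
np.savez("i0.npz",S=S["img"],T=T["img"])
print("dial",tri(S,[302.2,165.0],T,[189.8,209.3]))
# bed: dark mask
def big(m):
    c=max(cv2.findContours(m.astype(np.uint8),cv2.RETR_EXTERNAL,cv2.CHAIN_APPROX_NONE)[0],key=cv2.contourArea); return c
for n,d,(x0,y0,x1,y1) in(("T",T,(140,150,230,260)),("S",S,(265,135,365,210))):
    im=d["img"].astype(int); m=(im[:,:,0]-im[:,:,2]<25); mm=np.zeros_like(m); mm[y0:y1,x0:x1]=m[y0:y1,x0:x1]
    c=big(mm); print(n,cv2.contourArea(c), cv2.approxPolyDP(c,3,True).reshape(-1,2).tolist())
crop(T,150,160,215,220,12,"pics/tc2.png")
crop(S,285,135,350,190,12,"pics/sc2.png")
```

```text
dial [0.49911783 0.20583632 0.06052613]
T 2862.0 [[192, 164], [155, 175], [172, 244], [210, 234]]
S 2192.5 [[295, 144], [276, 169], [331, 202], [350, 175], [326, 157], [322, 159]]
```

View pics/tc2.png

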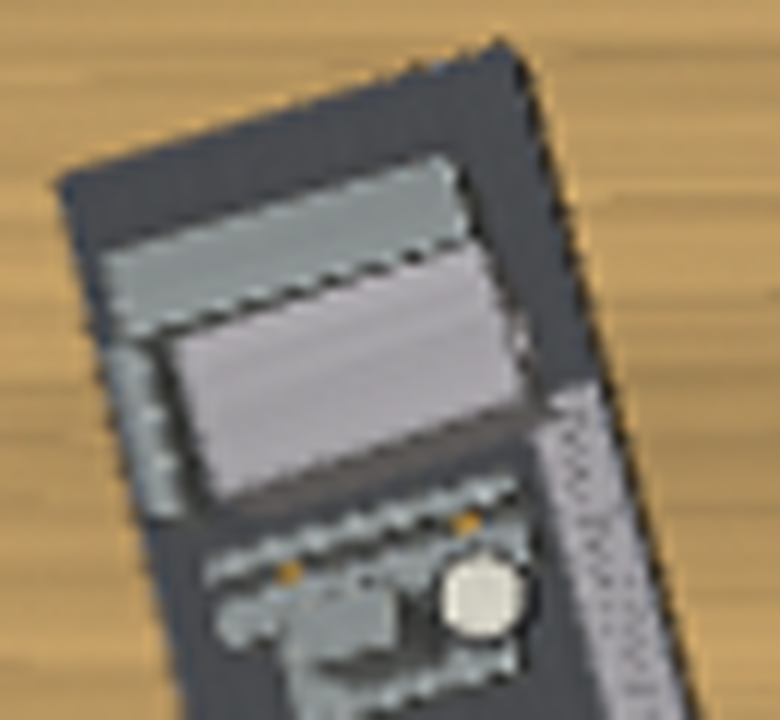

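View pics/sc2.png

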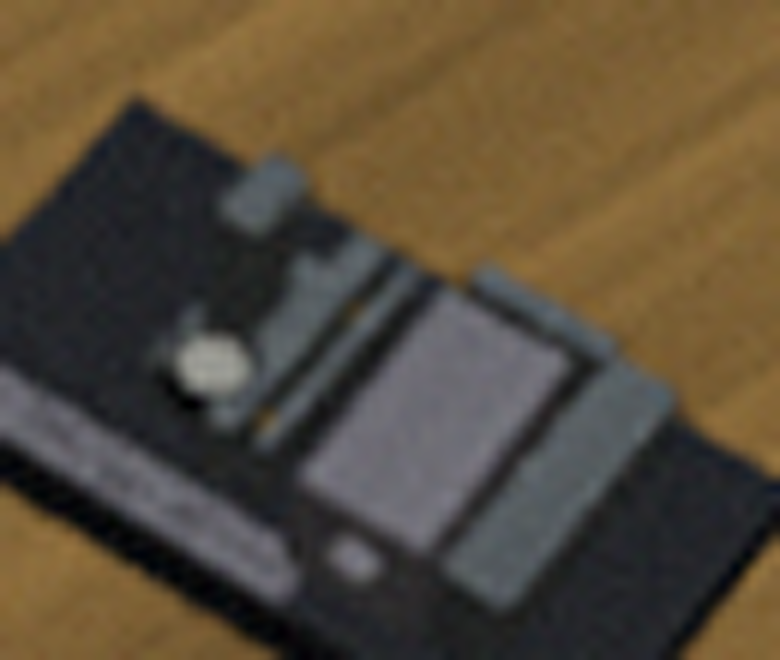

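Run:
```python
from h import *
S=get_image("scene");T=get_image("top")
t=lambda c:(np.array(c,float)+.5)/12-.5+[150,160]
s=lambda c:(np.array(c,float)+.5)/12-.5+[285,135]
def rep(n,P):
    print(n,(P*1000).round(1).tolist(),"ctr",(P.mean(0)*1000).round(1))
    e=[P[(i+1)%len(P)]-P[i] for i in range(len(P))]
    print("   len",[round(np.linalg.norm(x)*1000,1) for x in e],"ang",[round(np.degrees(np.arctan2(x[1],x[0])),2) for x in e])
rep("bed T",onz(T,[[154.5,175],[192.5,163.3],[210,234],[172,244.5]],.03))
rep("bed S",onz(S,[[295.5,143],[350.5,175.3],[276-.5,166.5]],.03))
rep("fix T",onz(T,t([[105,262],[445,156],[472,238],[130,332]]),.06))
rep("fix S",onz(S,s([[610,355],[680,395],[502,612],[438,565]]),.06))
rep("blk T",onz(T,t([[175,345],[475,243],[528,395],[220,500]]),.066))
rep("blk S",onz(S,s([[445,285],[580,355],[432,556],[298,480]]),.066))
rep("post T",onz(T,t([[290,600],[385,578],[402,648],[308,668]]),.1005))
rep("post S",onz(S,s([[222,210],[275,155],[312,180],[260,235]]),.1005))
print("post tri",tri(S,s([267,195]),T,t([346,623])))
print("blk tri",tri(S,s([439,419]),T,t([350,371])))
```

```text
bed T [[598.1, 313.7, 30.0], [629.5, 209.0, 30.0], [437.3, 157.4, 30.0], [409.6, 258.4, 30.0]] ctr [518.6 234.6  30. ]
   len [np.float64(109.2), np.float64(199.0), np.float64(104.7), np.float64(196.5)] ang [np.float64(-73.32), np.float64(-164.96), np.float64(105.31), np.float64(16.34)]
bed S [[407.2, 259.0, 30.0], [598.0, 314.3, 30.0], [440.9, 153.8, 30.0]] ctr [482.  242.4  30. ]
   len [np.float64(198.7), np.float64(224.6), np.float64(110.5)] ang [np.float64(16.16), np.float64(-134.4), np.float64(107.77)]
fix T [[574.0, 292.8, 60.0], [596.9, 217.5, 60.0], [578.4, 210.9, 60.0], [558.3, 286.5, 60.0]] ctr [576.9 251.9  60. ]
   len [np.float64(78.7), np.float64(19.6), np.float64(78.2), np.float64(16.9)] ang [np.float64(-73.1), np.float64(-160.4), np.float64(104.93), np.float64(21.89)]
fix S [[554.0, 286.7, 60.0], [573.1, 292.6, 60.0], [594.4, 215.5, 60.0], [575.3, 212.0, 60.0]] ctr [574.2 251.7  60. ]
   len [np.float64(19.9), np.float64(80.0), np.float64(19.4), np.float64(77.7)] ang [np.float64(17.0), np.float64(-74.58), np.float64(-169.61), np.float64(105.88)]
blk T [[554.1, 274.5,
[... 507 characters left out ...]
float64(-161.92), np.float64(108.77)]
post T [[493.8, 237.9, 100.5], [498.3, 218.0, 100.5], [483.7, 214.0, 100.5], [479.7, 233.6, 100.5]] ctr [488.9 225.9 100.5]
   len [np.float64(20.3), np.float64(15.1), np.float64(20.0), np.float64(14.8)] ang [np.float64(-77.29), np.float64(-164.68), np.float64(101.72), np.float64(16.7)]
post S [[485.2, 215.3, 100.5], [480.0, 236.3, 100.5], [491.0, 238.6, 100.5], [496.3, 217.8, 100.5]] ctr [488.1 227.  100.5]
   len [np.float64(21.6), np.float64(11.3), np.float64(21.4), np.float64(11.3)] ang [np.float64(103.85), np.float64(11.74), np.float64(-75.9), np.float64(-167.13)]
post tri [0.48889428 0.22572554 0.10212437]
blk tri [0.54755457 0.23485871 0.06900272]
```

Run:
```python
from h import *
S=get_image("scene");T=get_image("top")
crop(T,282,195,362,235,9,"pics/tr.png"); crop(S,165,200,240,260,10,"pics/sr.png")
crop(T,280,110,345,170,10,"pics/tm.png"); crop(S,225,225,285,300,8,"pics/sm.png")
```

```text
(no output)
```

View pics/tr.png

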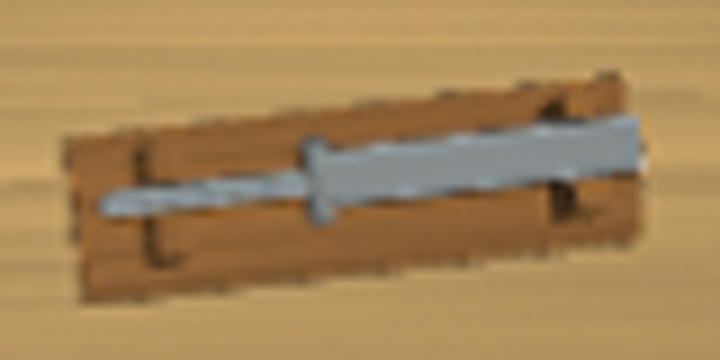

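View pics/sr.png

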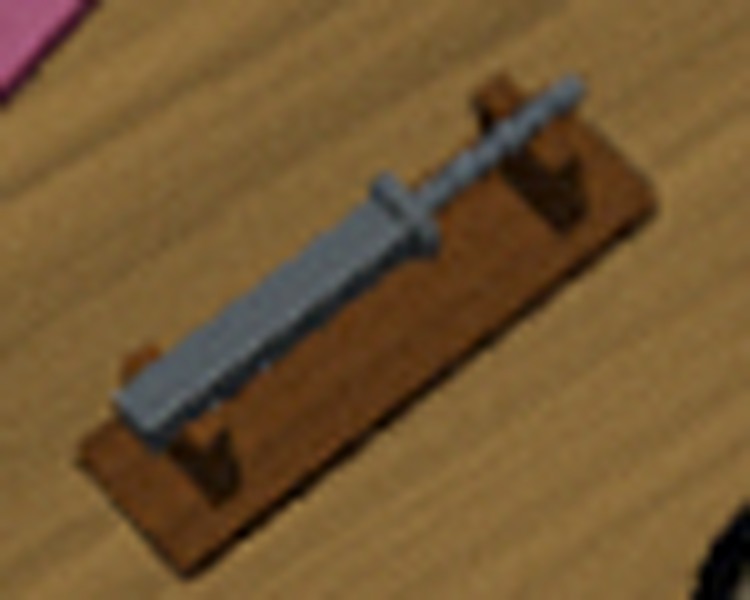

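View pics/tm.png

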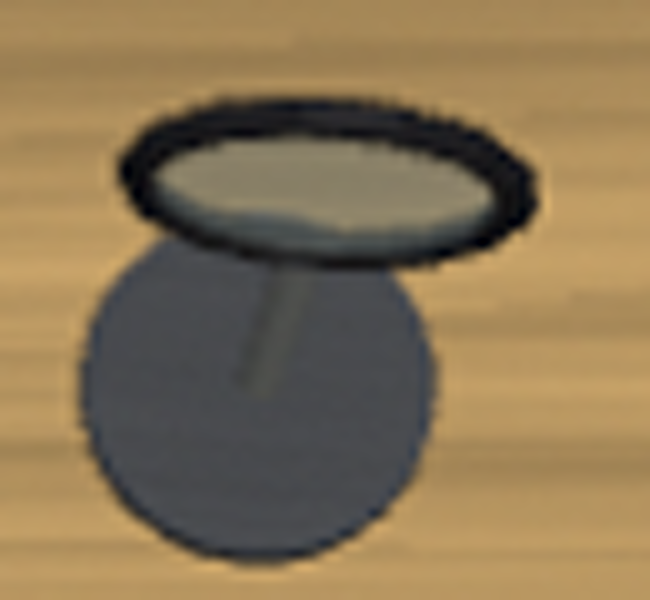

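View pics/sm.png

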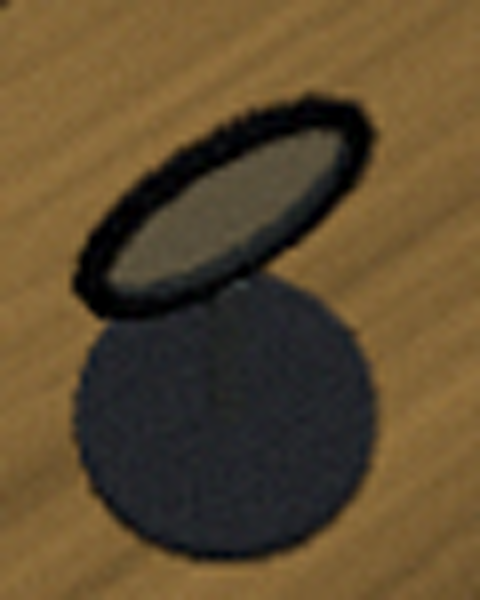

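Run:
```python
from h import *
S=get_image("scene");T=get_image("top")
t=lambda c,k,o:(np.array(c,float)+.5)/k-.5+o
tr=lambda c:t(c,9,[282,195]); sr=lambda c:t(c,10,[165,200]); tm=lambda c:t(c,10,[280,110]); sm=lambda c:t(c,8,[225,225])
print("tip",onz(T,tr([103,206]),.05),onz(S,sr([578,88]),.05),tri(T,tr([103,206]),S,sr([578,88])))
print("collar",onz(T,tr([316,181]),.05),onz(S,sr([405,214]),.05),tri(T,tr([316,181]),S,sr([405,214])))
print("hend",onz(T,tr([638,147]),.058),onz(S,sr([137,418]),.058),tri(T,tr([638,147]),S,sr([137,418])))
print("lens",onz(T,tm([329,183]),.17),onz(S,sm([226,208]),.17),tri(T,tm([329,183]),S,sm([226,208])))
a=onz(T,tm([[120,171],[538,190]]),.17);print(a,np.degrees(np.arctan2(*(a[0]-a[1])[[1,0]])),np.linalg.norm(a[0]-a[1]))
a=onz(S,sm([[78,285],[376,132]]),.17);print(a,np.degrees(np.arctan2(*(a[1]-a[0])[[1,0]])))
# ring ellipse
for n,d,b in(("T",T,(285,115,340,150)),("S",S,(230,233,275,268))):
    g=d["img"].max(2)[b[1]:b[3],b[0]:b[2]]
    m=(g<32).astype(np.uint8); c=max(cv2.findContours(m,cv2.RETR_EXTERNAL,cv2.CHAIN_APPROX_NONE)[0],key=cv2.contourArea)
    e=cv2.fitEllipse(c); print(n,np.add(e[0],b[:2]),e[1],e[2]); 
    d["e"]=np.add(e[0],b[:2])
print(tri(T,T["e"],S,S["e"]))
ft=tm([[259,385]]);fs=sm([[226,415]]);print("foot",onz(T,ft,.005),onz(S,fs,.005))
print("mouth region blk corners reuse")
```

```text
tip [[ 0.47763261 -0.06010689  0.05      ]] [[ 0.47604821 -0.06045024  0.05      ]] [ 0.47719457 -0.06045945  0.05172773]
collar [[ 0.48431143 -0.1213435   0.05      ]] [[ 0.48076563 -0.12047252  0.05      ]] [ 0.48352816 -0.12112437  0.05494298]
hend [[ 0.49230705 -0.21276694  0.058     ]] [[ 0.49395639 -0.21242551  0.058     ]] [ 0.49278364 -0.21266919  0.05628579]
lens [[ 0.6760347  -0.10210776  0.17      ]] [[ 0.67172633 -0.10036012  0.17      ]] [ 0.67388606 -0.1016208   0.17558792]
[[ 0.67941746 -0.05303751  0.17      ]
 [ 0.67401953 -0.15130852  0.17      ]] 86.85595678840279 0.09841915880800368
[[ 0.66601584 -0.14852823  0.17      ]
 [ 0.6782595  -0.05078368  0.17      ]] 82.86021167393005
T [303.71081543 128.33576679] (12.285459518432617, 21.456619262695312) 99.91299438476562
S [252.18867302 250.93481445] (16.88102912902832, 41.304176330566406) 56.70084762573242
[ 0.67303129 -0.09103283  0.16224863]
foot [[ 0.67628591 -0.10179008  0.005     ]] [[ 0.67162755 -0.10039636  0.005     ]]
mouth region blk corners reuse
```

```bash
cat >> h.py <<'E'
def yaw_of(Rm): return np.degrees(np.arctan2(Rm[1,0],Rm[0,0]))
def plan(wps,start=None):
    """wps: list of (x,y,z,yaw_deg of tool x, nrows). tool y down. turn about tool y = -world yaw. print rows"""
    s=ctrl.get_state(); Rm=R.from_rotvec(s["tool_rot"]).as_matrix(); p=np.array(s["position"]); 
    if start is not None: p=np.array(start)
    w=yaw_of(Rm); print("tilt err deg",np.degrees(np.arccos(-Rm[2,1])).round(2),"yaw",w.round(2),"p",p.round(4))
    for x,y,z,yw,n in wps:
        q=np.array([x,y,z]); dw=(yw-w+180)%360-180
        for i in range(n):
            a=np.radians(w); tx=np.array([np.cos(a),np.sin(a),0]); tz=np.array([np.sin(a),-np.cos(a),0])
            d=(q-p)/n*1000
            print(f"{d@tx:.1f} {-d[2]:.1f} {d@tz:.1f} {-dw/n:.2f};",end=" ")
            w+=dw/n
        p=q; print()
def st():
    s=ctrl.get_state(); Rm=R.from_rotvec(s["tool_rot"]).as_matrix()
    print("t",round(s["time"],2),"p",np.round(s["position"],4),"yaw",yaw_of(Rm).round(2),"tilt",np.degrees(np.arccos(-Rm[2,1])).round(2),"F",np.round(s["ft_force"],2),"w",round(s["grip_width"],3),"q",np.round(s["joint_positions"],2))
E
python3 -c "
from h import *
print(R.from_rotvec(ctrl.get_state()['tool_rot']).as_matrix().round(3))
plan([(.45,-.3,.2,-40,8),(.489,.2263,.18,16.2,11)])"
```

```text
[[ 0.334  0.     0.942]
 [-0.942 -0.     0.334]
 [ 0.    -1.    -0.   ]]
tilt err deg 0.01 yaw -70.47 p [ 0.2173 -0.6126  0.2226]
-27.1 2.8 -40.5 -3.81; -24.4 2.8 -42.2 -3.81; -21.5 2.8 -43.7 -3.81; -18.5 2.8 -45.0 -3.81; -15.5 2.8 -46.2 -3.81; -12.4 2.8 -47.1 -3.81; -9.3 2.8 -47.8 -3.81; -6.1 2.8 -48.3 -3.81; 
-28.0 1.8 -38.9 -5.11; -24.5 1.8 -41.3 -5.11; -20.7 1.8 -43.3 -5.11; -16.8 1.8 -45.0 -5.11; -12.7 1.8 -46.3 -5.11; -8.5 1.8 -47.2 -5.11; -4.3 1.8 -47.8 -5.11; 0.0 1.8 -48.0 -5.11; 4.3 1.8 -47.8 -5.11; 8.5 1.8 -47.2 -5.11; 12.7 1.8 -46.3 -5.11;
```

```bash
sed -i 's/tz=np.array(\[np.sin(a),-np.cos(a),0\])/tz=np.array([-np.sin(a),np.cos(a),0])/' h.py
python3 -c "
from h import *
plan([(.45,-.3,.2,-40,8),(.489,.2263,.18,16.2,12)])"
```

```text
tilt err deg 0.01 yaw -70.47 p [ 0.2173 -0.6126  0.2226]
-27.1 2.8 40.5 -3.81; -24.4 2.8 42.2 -3.81; -21.5 2.8 43.7 -3.81; -18.5 2.8 45.0 -3.81; -15.5 2.8 46.2 -3.81; -12.4 2.8 47.1 -3.81; -9.3 2.8 47.8 -3.81; -6.1 2.8 48.3 -3.81; 
-25.7 1.7 35.7 -4.68; -22.7 1.7 37.7 -4.68; -19.6 1.7 39.4 -4.68; -16.3 1.7 40.9 -4.68; -12.9 1.7 42.1 -4.68; -9.4 1.7 43.0 -4.68; -5.9 1.7 43.6 -4.68; -2.3 1.7 43.9 -4.68; 1.3 1.7 44.0 -4.68; 4.9 1.7 43.7 -4.68; 8.4 1.7 43.2 -4.68; 11.9 1.7 42.3 -4.68;
```

Emit:
drive_tool(
  increments="-27 3 40.5 -3.8 0; -24.5 3 42 -3.8 0; -21.5 3 43.5 -3.8 0; -18.5 3 45 -3.8 0; -15.5 3 46 -3.8 0; -12.5 3 47 -3.8 0; -9.5 3 48 -3.8 0; -6 3 48 -3.8 0; -25.5 2 35.5 -4.7 120; -22.5 2 37.5 -4.7 120; -19.5 2 39.5 -4.7 120; -16.5 2 41 -4.7 120; -13 2 42 -4.7 120; -9.5 2 43 -4.7 120; -6 2 43.5 -4.7 120; -2 2 44 -4.7 120; 1.5 2 44 -4.7 120; 5 2 44 -4.7 120; 8.5 2 43 -4.7 120; 12 2 42 -4.7 120",
  squeeze=20,
)

```text
time: 3.1
position: [0.4888, 0.2267, 0.1748]
tool_rot: [-1.56, -0.226, 0.225]
ft_force: [0.5, -0.7, 0.3]
grip_width: 0.525
```

```bash
python3 -c "
from h import *
st(); plan([(.489,.2263,.16,16.2,2),(.489,.2263,.076,16.2,3)])"
```

```text
t 3.1 p [0.4888 0.2267 0.1748] yaw 16.45 tilt 0.06 F [ 0.48 -0.67  0.31] w 0.525 q [ 0.32  0.2  -0.89  1.77  0.17  1.25 -0.33]
tilt err deg 0.06 yaw 16.45 p [0.4888 0.2267 0.1748]
0.1 7.4 -0.2 0.12; 0.1 7.4 -0.2 0.12; 
0.0 28.0 0.0 -0.00; 0.0 28.0 0.0 -0.00; 0.0 28.0 0.0 -0.00;
```

Emit:
drive_tool(
  increments="0 18 0 0.2 120; 0 18 0 0 120; 0 18 0 0 120; 0 0 0 0 120",
)

```text
time: 3.6
position: [0.4875, 0.2236, 0.1185]
tool_rot: [-1.561, -0.217, 0.222]
ft_force: [-0.0, 0.8, -0.4]
grip_width: 0.529
```

```bash
python3 -c "
from h import *
st(); S=get_image('scene');T=get_image('top');crop(S,260,100,370,200,7,'pics/s3.png');crop(T,140,150,240,250,6,'pics/t3.png')"
```

```text
t 3.6 p [0.4875 0.2236 0.1185] yaw 16.02 tilt 0.22 F [-0.03  0.83 -0.44] w 0.529 q [ 0.3   0.26 -0.87  1.83  0.22  1.15 -0.37]
```

View pics/s3.png

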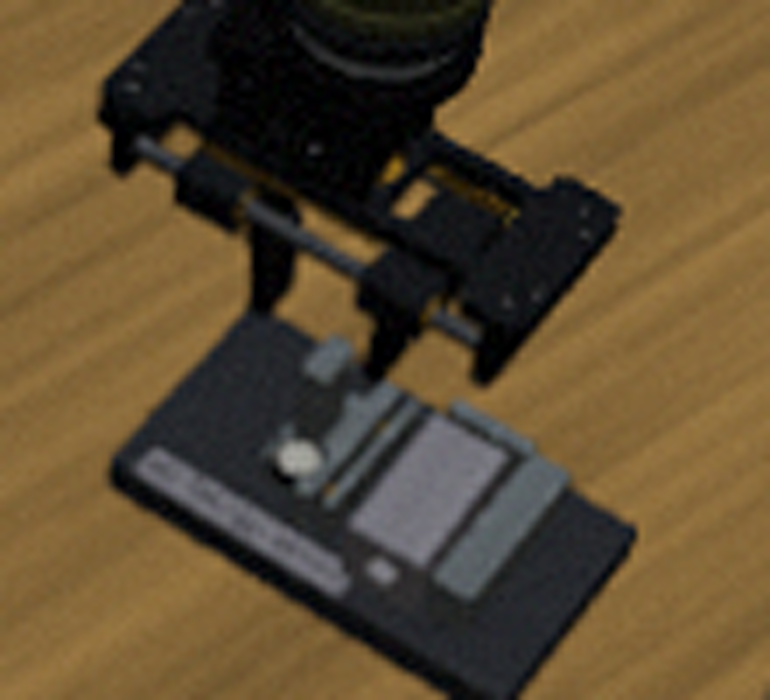

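View pics/t3.png

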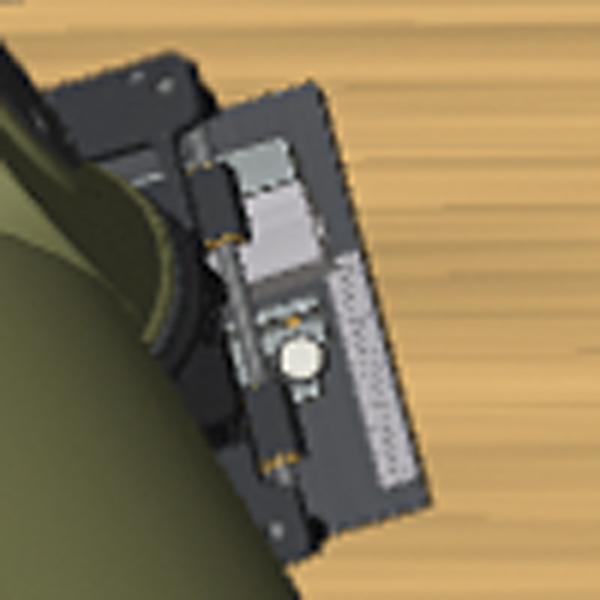

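Emit:
drive_tool(
  increments="1 20 2 0 120; 0 22 0 0 120; 0 0 0 0 120; 0 0 0 0 120",
)

```text
time: 4.2
position: [0.4892, 0.2281, 0.0788]
tool_rot: [-1.559, -0.221, 0.221]
ft_force: [-0.8, 0.1, -1.1]
grip_width: 0.526
```

```bash
python3 -c "
from h import *
st()"
```

```text
t 4.2 p [0.4892 0.2281 0.0788] yaw 16.14 tilt 0.03 F [-0.81  0.08 -1.08] w 0.526 q [ 0.26  0.32 -0.86  1.87  0.27  1.08 -0.42]
```

Emit:
drive_tool(
  increments="0 2 -1.5 0 255; 0 0 0 0 255; 0 0 0 0 255; 0 0 0 0 255; 0 0 0 0 255; 0 0 0 0 255",
  squeeze=20,
)

```text
time: 4.95
position: [0.489, 0.2262, 0.0766]
tool_rot: [-1.56, -0.22, 0.221]
ft_force: [-2.2, -1.4, 4.2]
grip_width: 0.158
```

```bash
python3 -c "
from h import *
st()"
```

```text
t 4.95 p [0.489  0.2262 0.0766] yaw 16.13 tilt 0.05 F [-2.15 -1.35  4.23] w 0.158 q [ 0.27  0.32 -0.85  1.87  0.27  1.07 -0.42]
```

Emit:
drive_tool(
  increments="2 0 0 0 255; 2 0 0 0 255; 2 0 0 0 255; 2 0 0 0 255; 2 0 0 0 255; 0 0 0 0 255; 0 0 0 0 255",
)

```text
time: 5.82
position: [0.499, 0.229, 0.0766]
tool_rot: [-1.56, -0.221, 0.221]
ft_force: [-3.3, -1.8, 5.0]
grip_width: 0.158
```

Emit:
drive_tool(
  increments="1 0 0 0 255; 1 0 0 0 255; 0 0 0 0 255",
)

```text
time: 6.2
position: [0.5006, 0.2295, 0.0766]
tool_rot: [-1.56, -0.22, 0.222]
ft_force: [-4.2, -2.1, 5.4]
grip_width: 0.157
```

Emit:
drive_tool(
  increments="1 0 0 0 255; 0 0 0 0 255; 0 0 0 0 255",
)

```text
time: 6.58
position: [0.5014, 0.2297, 0.0766]
tool_rot: [-1.56, -0.22, 0.222]
ft_force: [-4.6, -1.4, 5.1]
grip_width: 0.161
```

Emit:
drive_tool(
  increments="1 0 0 0 255; 0 0 0 0 255; 0 0 0 0 255",
)

```text
time: 6.95
position: [0.5023, 0.23, 0.0766]
tool_rot: [-1.56, -0.22, 0.222]
ft_force: [-5.1, -1.8, 5.3]
grip_width: 0.16
```

Emit:
drive_tool(
  increments="1 0 0 0 255; 0 0 0 0 255; 0 0 0 0 255",
)

```text
time: 7.32
position: [0.5032, 0.2302, 0.0766]
tool_rot: [-1.56, -0.22, 0.222]
ft_force: [-4.5, -1.6, 6.8]
grip_width: 0.158
```

```bash
python3 -c "
from h import *
st()
T=get_image('top');S=get_image('scene');crop(T,140,150,240,250,6,'pics/t4.png');crop(S,285,135,350,190,12,'pics/s4.png')"
```

```text
t 7.33 p [0.5032 0.2302 0.0766] yaw 16.13 tilt 0.09 F [-4.52 -1.61  6.78] w 0.158 q [ 0.25  0.35 -0.84  1.84  0.3   1.08 -0.42]
```

View pics/t4.png

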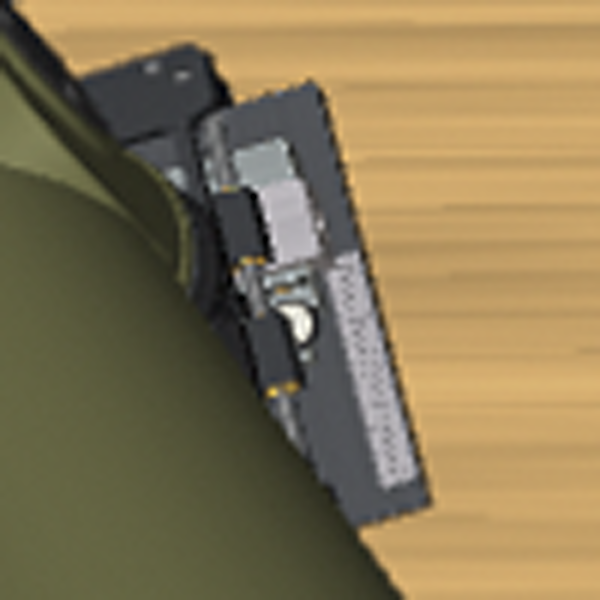

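View pics/s4.png

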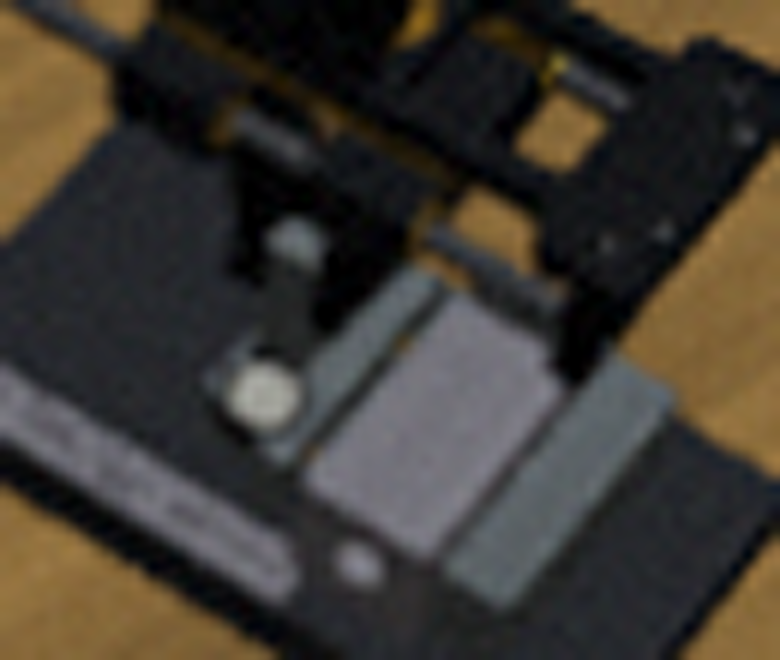

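Emit:
drive_tool(
  increments="1 0 0 0 255; 0 0 0 0 255; 0 0 0 0 255",
)

```text
time: 7.8
position: [0.5042, 0.2305, 0.0766]
tool_rot: [-1.56, -0.22, 0.222]
ft_force: [-4.8, -2.2, 7.4]
grip_width: 0.161
```

Emit:
drive_tool(
  increments="1 0 0 0 255; 0 0 0 0 255; 0 0 0 0 255",
)

```text
time: 8.18
position: [0.505, 0.2308, 0.0766]
tool_rot: [-1.56, -0.22, 0.222]
ft_force: [-5.4, -2.3, 6.6]
grip_width: 0.154
```

Emit:
drive_tool(
  increments="1 0 0 0 255; 0 0 0 0 255; 0 0 0 0 255",
)

```text
time: 8.55
position: [0.5057, 0.2309, 0.0766]
tool_rot: [-1.561, -0.219, 0.223]
ft_force: [-6.8, -2.5, 8.0]
grip_width: 0.157
```

Emit:
drive_tool(
  increments="1 0 0 0 255; 0 0 0 0 255; 0 0 0 0 255",
)

```text
time: 8.93
position: [0.5063, 0.2311, 0.0766]
tool_rot: [-1.561, -0.219, 0.223]
ft_force: [-7.6, -3.0, 8.6]
grip_width: 0.161
```

Emit:
drive_tool(
  increments="1 0 0 0 255; 0 0 0 0 255; 0 0 0 0 255",
)

```text
time: 9.3
position: [0.507, 0.2313, 0.0766]
tool_rot: [-1.561, -0.218, 0.224]
ft_force: [-8.7, -4.1, 9.7]
grip_width: 0.157
```

```bash
python3 -c "
from h import *
st()
S=get_image('scene');crop(S,285,135,350,190,12,'pics/s5.png')"
```

```text
t 9.3 p [0.507  0.2313 0.0766] yaw 16.14 tilt 0.23 F [-8.69 -4.08  9.68] w 0.157 q [ 0.24  0.36 -0.84  1.83  0.3   1.09 -0.43]
```

View pics/s5.png

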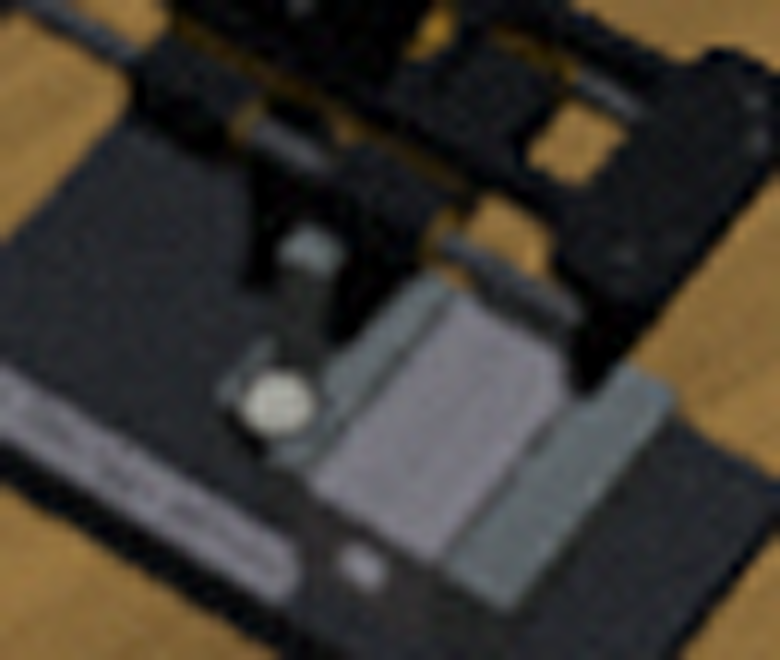

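Emit:
drive_tool(
  increments="-1 0 0 0 255; -1 0 0 0 255; 0 0 0 0 255; 0 0 0 0 255",
)

```text
time: 9.85
position: [0.5069, 0.2313, 0.0766]
tool_rot: [-1.559, -0.221, 0.221]
ft_force: [-2.1, -1.8, 4.4]
grip_width: 0.156
```

Emit:
drive_tool(
  increments="0 0 0 0 170; 0 0 0 0 130; 0 0 0 0 130; 0 0 0 0 130; 0 0 0 0 130",
)

```text
time: 10.48
position: [0.5067, 0.2313, 0.0765]
tool_rot: [-1.559, -0.221, 0.221]
ft_force: [-0.0, -0.2, 0.5]
grip_width: 0.482
```

Emit:
drive_tool(
  increments="0 -20 0 0 130; 0 -40 0 0 130; 0 -40 0 0 130; 0 0 0 0 130",
)

```text
time: 10.98
position: [0.5089, 0.233, 0.1814]
tool_rot: [-1.558, -0.227, 0.215]
ft_force: [-0.7, -0.4, -0.2]
grip_width: 0.491
```

```bash
python3 -c "
from h import *
st()
S=get_image('scene');crop(S,285,135,350,190,12,'pics/s6.png')
plan([(.50,.10,.19,10,4),(.4872,-.1584,.15,6,7)])"
```

```text
t 10.97 p [0.5089 0.233  0.1814] yaw 16.14 tilt 0.46 F [-0.72 -0.37 -0.18] w 0.491 q [ 0.3   0.25 -0.88  1.72  0.2   1.26 -0.35]
tilt err deg 0.26 yaw 16.13 p [0.5078 0.2321 0.1792]
-11.1 -2.7 -31.2 1.53; -10.2 -2.7 -31.5 1.53; -9.4 -2.7 -31.7 1.53; -8.5 -2.7 -32.0 1.53; 
-8.2 5.7 -36.0 0.57; -7.9 5.7 -36.1 0.57; -7.5 5.7 -36.2 0.57; -7.1 5.7 -36.3 0.57; -6.8 5.7 -36.3 0.57; -6.4 5.7 -36.4 0.57; -6.0 5.7 -36.5 0.57;
```

View pics/s6.png

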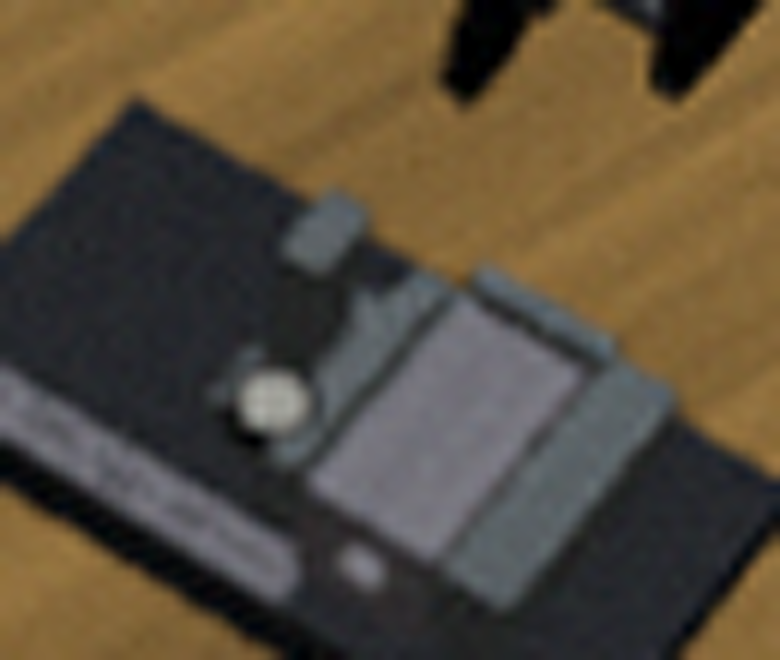

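Run:
```python
from h import *
S=get_image("scene");T=get_image("top")
s=lambda c:(np.array(c,float)+.5)/12-.5+[285,135]
P=onz(S,s([[461,298],[590,376],[435,562],[308,487]]),.066)
print(P.round(4).tolist()); e=np.diff(np.r_[P,P[:1]],axis=0); print([round(np.degrees(np.arctan2(x[1],x[0])),1) for x in e],np.linalg.norm(e,axis=1).round(4))
print("ctr",P.mean(0), "near end mid",(P[2]+P[3])/2)
print("blob at z .048",onz(S,s([360,566]),.048))
crop(T,150,150,220,215,11,"pics/t6.png")
```

```text
[[0.5222, 0.2649, 0.066], [0.5584, 0.2749, 0.066], [0.5768, 0.2087, 0.066], [0.5426, 0.1983, 0.066]]
[np.float64(15.3), np.float64(-74.5), np.float64(-163.1), np.float64(107.0)] [0.0375 0.0687 0.0357 0.0697]
ctr [0.55000254 0.23669586 0.066     ] near end mid [0.55966429 0.20349056 0.066     ]
blob at z .048 [[0.55932094 0.20308073 0.048     ]]
```

Emit:
drive_tool(
  increments="-11 -3 -31 1.5 130; -10 -3 -31.5 1.5 130; -9.5 -3 -31.5 1.5 130; -8.5 -3 -32 1.5 130; -8 6 -36 0.6 130; -8 6 -36 0.6 130; -7.5 6 -36 0.6 130; -7 6 -36.5 0.6 130; -7 6 -36.5 0.6 130; -6.5 5 -36.5 0.6 130; -6 5 -36.5 0.6 130; 0 0 0 0 130; 0 0 0 0 130",
)

```text
time: 12.75
position: [0.4859, -0.1581, 0.1478]
tool_rot: [-1.568, -0.081, 0.083]
ft_force: [0.8, 0.4, 0.2]
grip_width: 0.49
```

Run:
```python
from h import *
st()
S=get_image("scene");T=get_image("top")
crop(T,145,150,220,215,10,"pics/t7.png"); crop(S,145,170,255,260,7,"pics/s7.png"); crop(T,270,170,370,250,7,"pics/t7r.png")
plan([(.4872,-.1584,.15,6,1)])
```

```text
t 12.75 p [ 0.4859 -0.1581  0.1478] yaw 5.95 tilt 0.11 F [0.76 0.37 0.15] w 0.49 q [ 0.81  0.11 -0.58  1.87  0.07  1.18  0.31]
tilt err deg 0.04 yaw 6.05 p [ 0.4863 -0.1576  0.1483]
0.8 -1.7 -0.9 0.05;
```

View pics/t7.png

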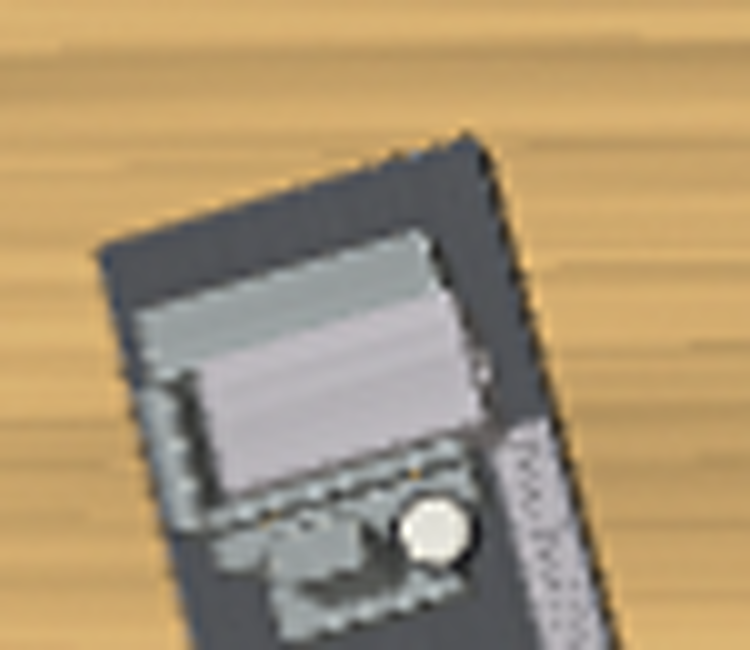

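View pics/s7.png

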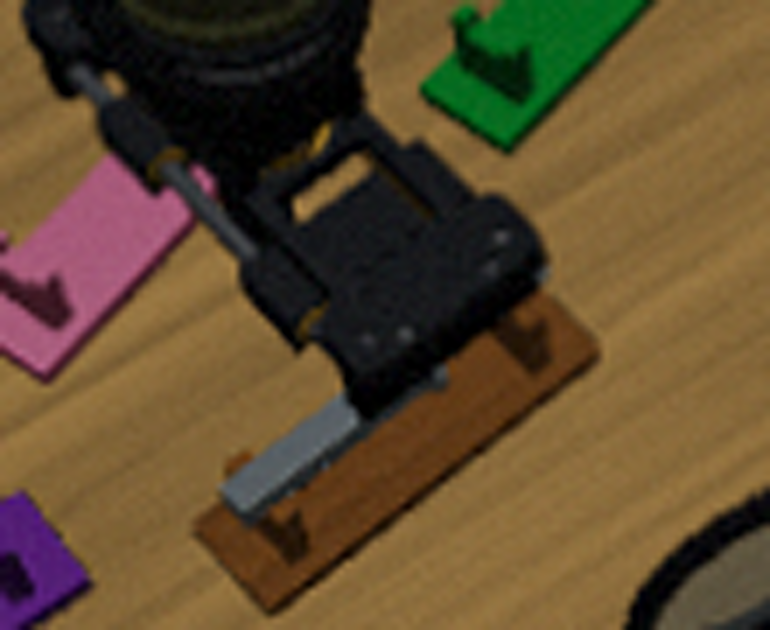

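Run:
```python
from h import *
T=get_image("top")
t=lambda c:(np.array(c,float)+.5)/10-.5+[145,150]
P=onz(T,t([[200,360],[445,293],[490,428],[226,493]]),.066)
print(P.round(4).tolist()); e=np.diff(np.r_[P,P[:1]],axis=0); print([round(np.degrees(np.arctan2(x[1],x[0])),1) for x in e],np.linalg.norm(e,axis=1).round(4))
print("near mid",(P[1]+P[2])/2,P.mean(0)); print("blob",onz(T,t([482,367]),.048))
print("fix jaw edge",onz(T,t([[143,370],[443,287]]),.06))
plan([(.4877,-.1634,.034,6,3)])
```

```text
[[0.5614, 0.2736, 0.066], [0.5785, 0.2091, 0.066], [0.5427, 0.1963, 0.066], [0.5262, 0.2653, 0.066]]
[np.float64(-75.1), np.float64(-160.3), np.float64(103.4), np.float64(13.3)] [0.0667 0.0381 0.071  0.0362]
near mid [0.56061855 0.20271676 0.066     ] [0.55221311 0.23609818 0.066     ]
blob [[0.56225377 0.20266462 0.048     ]]
fix jaw edge [[0.56006716 0.29065636 0.06      ]
 [0.58142887 0.21107042 0.06      ]]
tilt err deg 0.02 yaw 6.06 p [ 0.4864 -0.1576  0.1485]
0.2 38.2 -2.0 0.02; 0.2 38.2 -2.0 0.02; 0.2 38.2 -2.0 0.02;
```

View pics/t7r.png

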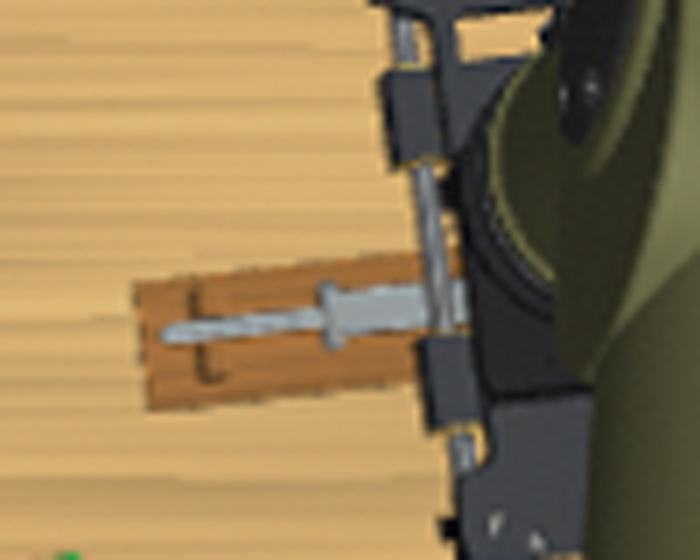

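Emit:
drive_tool(
  increments="0.5 38 -2 0 130; 0 38 -2 0 130; 0 20 -2 0 130; 0 10 0 0 130; 0 8.5 0 0 130; 0 0 0 0 130; 0 0 0 0 130",
)

```text
time: 13.78
position: [0.4881, -0.1651, 0.0348]
tool_rot: [-1.57, -0.082, 0.08]
ft_force: [-0.3, 0.1, 0.5]
grip_width: 0.489
```

Run:
```python
from h import *
st()
S=get_image("scene");T=get_image("top")
crop(S,145,170,255,260,7,"pics/s8.png")
```

```text
t 13.78 p [ 0.4881 -0.1651  0.0348] yaw 5.94 tilt 0.08 F [-0.33  0.14  0.47] w 0.489 q [ 0.78  0.26 -0.56  1.97  0.17  0.95  0.24]
```

View pics/s8.png

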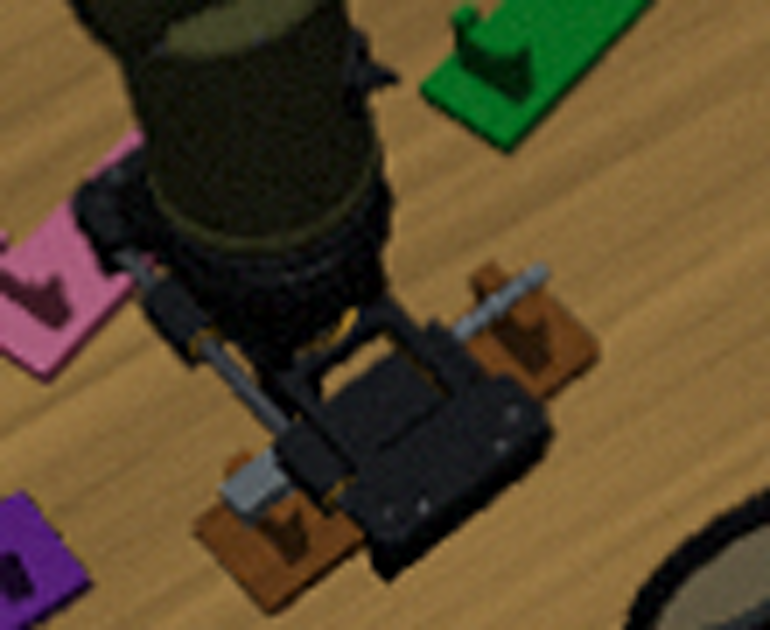

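Gripper straddles the handle (scene crop ~(300,460)); close on it.

Emit:
drive_tool(
  increments="0 0 0 0 255; 0 0 0 0 255; 0 0 0 0 255; 0 0 0 0 255; 0 0 0 0 255; 0 0 0 0 255",
  squeeze=35,
)

```text
time: 14.62
position: [0.4875, -0.165, 0.0341]
tool_rot: [-1.569, -0.081, 0.081]
ft_force: [0.5, -0.2, 0.6]
grip_width: 0.177
```

Emit:
drive_tool(
  increments="0 -5 0 0 255; 0 -15 0 0 255; 0 -30 0 0 255; 0 -20 0 0 255; 0 0 0 0 255; 0 0 0 0 255",
)

```text
time: 15.38
position: [0.487, -0.1649, 0.1037]
tool_rot: [-1.569, -0.081, 0.082]
ft_force: [-0.4, -0.1, -2.4]
grip_width: 0.182
```

Run:
```python
from h import *
st()
S=get_image("scene");T=get_image("top")
crop(S,145,150,255,240,7,"pics/s9.png");crop(T,270,180,370,250,8,"pics/t9.png")
```

```text
t 15.38 p [ 0.487  -0.1649  0.1037] yaw 5.92 tilt 0.04 F [-0.42 -0.05 -2.44] w 0.182 q [ 0.81  0.17 -0.58  1.91  0.1   1.09  0.29]
```

View pics/s9.png

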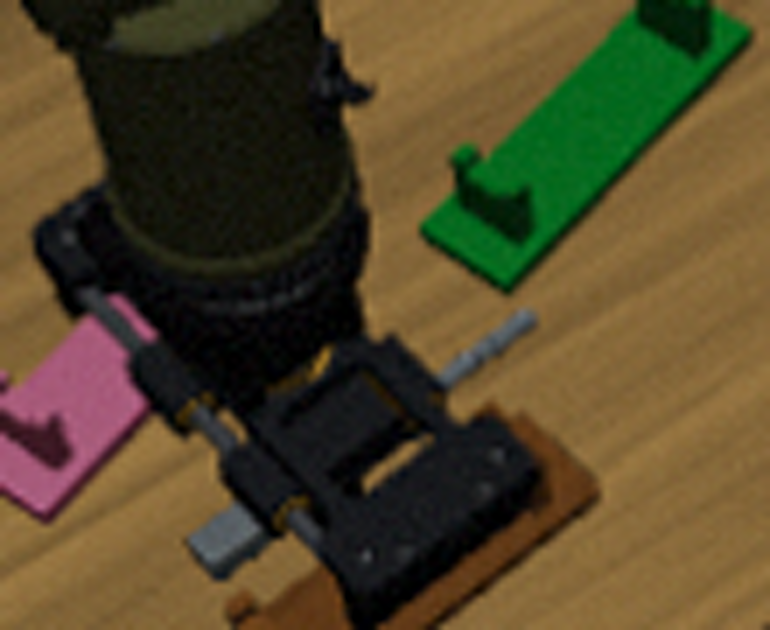

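View pics/t9.png

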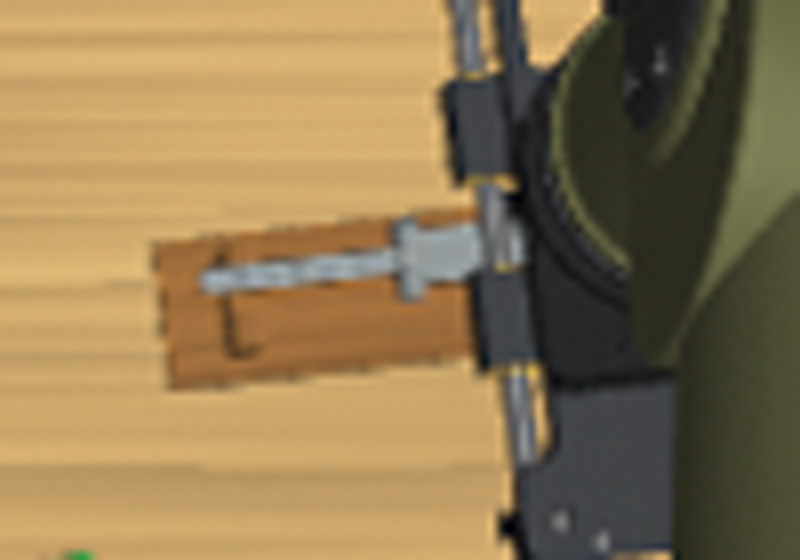

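Run:
```python
from h import *
S=get_image("scene");T=get_image("top");st()
s=lambda c:(np.array(c,float)+.5)/7-.5+[145,150]
t=lambda c:(np.array(c,float)+.5)/8-.5+[270,180]
st_=s([531,318]);tt=t([206,283])
print("tri",tri(S,st_,T,tt),onz(S,st_,.1197),onz(T,tt,.1197))
a=onz(T,tt,.1197)[0];b=onz(T,t([397,262]),.1197)[0];print(b,"len",np.linalg.norm(a-b),np.degrees(np.arctan2(a[1]-b[1],a[0]-b[0])))
p=np.array(ctrl.get_state()["position"]);print("tip rel",a-p)
```

```text
t 15.57 p [ 0.4868 -0.1647  0.1032] yaw 5.93 tilt 0.1 F [ 0.16 -0.67 -1.64] w 0.179 q [ 0.81  0.17 -0.58  1.91  0.1   1.09  0.29]
tri [ 0.47620183 -0.06118365  0.12109397] [[ 0.47530533 -0.061006    0.1197    ]] [[ 0.47648483 -0.06105197  0.1197    ]]
[ 0.48230297 -0.11829132  0.1197    ] len 0.05753428067821329 95.80394062062551
tip rel [-0.01029815  0.1036807   0.01654275]
```

```bash
python3 -c "
from h import *
plan([(.50,.03,.12,10,5),(.5970,.0743,.12,15.9,4)])"
```

```text
tilt err deg 0.1 yaw 5.93 p [ 0.4868 -0.1647  0.1032]
6.7 -3.4 38.5 -0.81; 7.2 -3.4 38.4 -0.81; 7.7 -3.4 38.3 -0.81; 8.3 -3.4 38.1 -0.81; 8.8 -3.4 38.0 -0.81; 
25.8 -0.0 6.7 -1.48; 26.0 -0.0 6.0 -1.48; 26.1 -0.0 5.4 -1.48; 26.2 -0.0 4.7 -1.48;
```

Emit:
drive_tool(
  increments="6 -3.5 30 -0.8 255; 7 -3.5 38.5 -0.8 255; 8 -3.5 38.5 -0.8 255; 8.5 -3.5 38.5 -0.8 255; 8.5 -3 38 -0.8 255; 20 0 12 -1.5 255; 28 0 7.5 -1.5 255; 28 0 5.5 -1.5 255; 28 0 5 -1.5 255; 0 0 0 0 255; 0 0 0 0 255; 0 0 0 0 255",
)

```text
time: 17.08
position: [0.5956, 0.0729, 0.1208]
tool_rot: [-1.561, -0.217, 0.218]
ft_force: [-0.3, -0.0, -2.0]
grip_width: 0.18
```

```bash
python3 -c "
from h import *
st()
plan([(.5970,.0743,.0345,15.9,4)])"
```

```text
t 17.07 p [0.5956 0.0729 0.1208] yaw 15.89 tilt 0.07 F [-0.31 -0.   -1.99] w 0.18 q [ 0.44  0.38 -0.74  1.68  0.27  1.19 -0.09]
tilt err deg 0.07 yaw 15.89 p [0.5956 0.0729 0.1208]
0.4 21.6 0.2 -0.00; 0.4 21.6 0.2 -0.00; 0.4 21.6 0.2 -0.00; 0.4 21.6 0.2 -0.00;
```

Emit:
drive_tool(
  increments="0.5 25 0 0 255; 0.5 25 0 0 255; 0.5 20 0 0 255; 0 16 0 0 255; 0 0 0 0 255; 0 0 0 0 255; 0 0 0 0 255",
)

```text
time: 17.95
position: [0.5986, 0.0742, 0.036]
tool_rot: [-1.56, -0.22, 0.217]
ft_force: [0.4, 0.0, -0.4]
grip_width: 0.182
```

Run:
```python
from h import *
st()
S=get_image("scene");T=get_image("top")
crop(S,270,140,345,210,10,"pics/s10.png");crop(T,160,150,240,215,9,"pics/t10.png")
```

```text
t 17.95 p [0.5986 0.0742 0.036 ] yaw 15.93 tilt 0.1 F [ 0.38  0.02 -0.41] w 0.182 q [ 0.4   0.47 -0.7   1.75  0.35  1.04 -0.14]
```

View pics/s10.png

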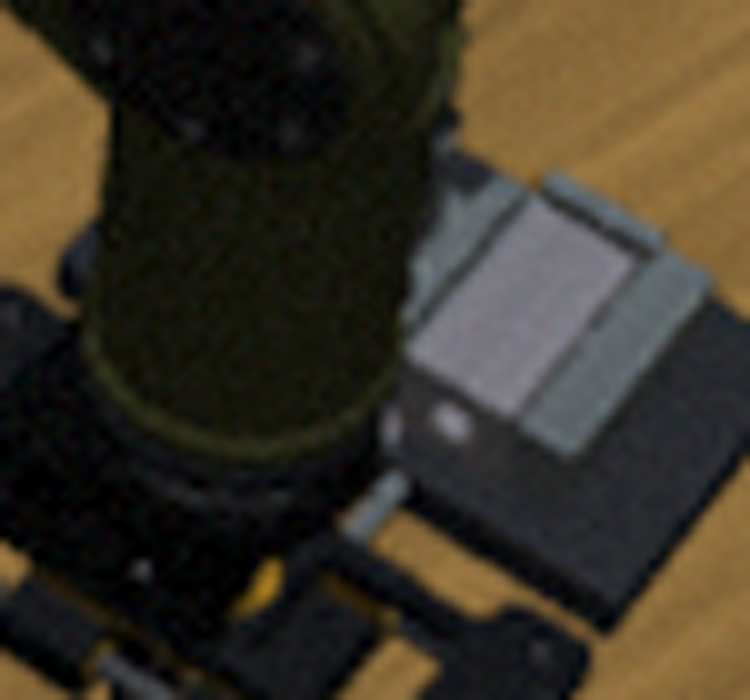

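View pics/t10.png

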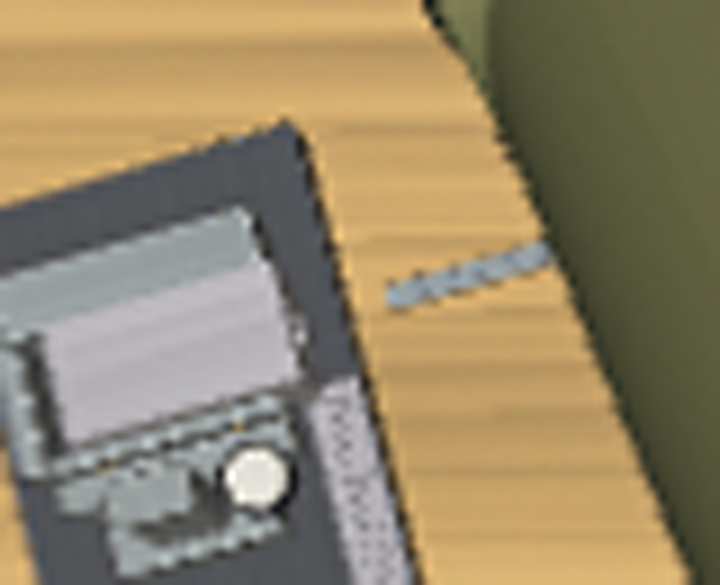

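Run:
```python
from h import *
S=get_image("scene");T=get_image("top");st()
s=lambda c:(np.array(c,float)+.5)/10-.5+[270,140]
t=lambda c:(np.array(c,float)+.5)/9-.5+[160,150]
p=np.array(ctrl.get_state()["position"])
u=np.array([-.2745,.9616,0]);v=np.array([.9616,.2745,0])
tipT=onz(T,t([388,297]),p[2]+.0167)[0];tipS=onz(S,s([403,487]),p[2]+.0167)[0];tp=tri(S,s([404,487]),T,t([388,297]))
print("tip",tipT,tipS,tp,"rel fwd/lat",(tipT-p)@u,(tipT-p)@v,(tp-p))
sh=onz(T,t([545,252]),p[2]+.0167)[0];print("rod ang T",np.degrees(np.arctan2(*(tipT-sh)[[1,0]])))
mS=onz(S,s([455,422]),.048)[0];mT=onz(T,t([302,333]),.048)[0];mt=tri(S,s([455,422]),T,t([302,333]));print("mouth",mS,mT,mt)
nT=onz(T,t([[263,262],[302,383]]),.066);nS=onz(S,s([[405,350],[512,418]]),.066);print("near edge T",nT,nT.mean(0),"S",nS,nS.mean(0))
for m in(mS,mT,nT.mean(0),nS.mean(0)): print("tip->m fwd,lat, via T",(m-tipT)@u,(m-tipT)@v,"S",(m-tipS)@u,(m-tipS)@v)
# same-view differences
j=onz(T,t([[0,322],[262,258]]),.06)
```

```text
t 18.15 p [0.5981 0.074  0.0355] yaw 15.92 tilt 0.04 F [ 0.27 -0.85 -1.51] w 0.182 q [ 0.4   0.47 -0.7   1.75  0.35  1.04 -0.14]
tip [0.57109988 0.17559692 0.0521721 ] [0.57007198 0.17553788 0.0521721 ] [0.57079534 0.17526515 0.05339692] rel fwd/lat 0.1051203655098612 0.0019586046000899626 [-0.02727602  0.10128709  0.01792482]
rod ang T 105.71080005705441
mouth [0.56030236 0.20417357 0.048     ] [0.56142113 0.20167425 0.048     ] [0.56127317 0.20181864 0.05088988]
near edge T [[0.57902832 0.2098762  0.066     ]
 [0.54334315 0.1974588  0.066     ]] [0.56118573 0.2036675  0.066     ] S [[0.54079244 0.19921664 0.066     ]
 [0.57661644 0.20865054 0.066     ]] [0.55870444 0.20393359 0.066     ]
tip->m fwd,lat, via T 0.030443224300134658 -0.0025386028391819583 S 0.03021783728864796 -0.0015339695048010055
tip->m fwd,lat, via T 0.027732782052335515 -0.0021488560354511244 S 0.027507395040848818 -0.0011442227010701712
tip->m fwd,lat, via T 0.02971410035257872 -0.0018280682690902847 S 0.02948871334109202 -0.0008234349347093318
tip->m fwd,lat, via T 0.03065109005984556 -0.004141038648505097 S 0.03042570304835886 -0.0031364053141241448
```

Emit:
drive_tool(
  increments="-1.8 2 5 0 255; 0 1.8 5 0 255; 0 0 5 0 255; 0 0 4 0 255; 0 0 0 0 255; 0 0 0 0 255; 0 0 0 0 255",
)

```text
time: 19.02
position: [0.5909, 0.0914, 0.0312]
tool_rot: [-1.56, -0.218, 0.218]
ft_force: [-0.4, -0.3, -0.7]
grip_width: 0.183
```

Run:
```python
from h import *
st()
S=get_image("scene");T=get_image("top")
crop(S,290,160,335,200,16,"pics/s11.png");crop(T,170,160,230,210,12,"pics/t11.png")
```

```text
t 19.02 p [0.5909 0.0914 0.0312] yaw 15.9 tilt 0.02 F [-0.38 -0.29 -0.73] w 0.183 q [ 0.38  0.47 -0.7   1.76  0.35  1.03 -0.18]
```

View pics/s11.png

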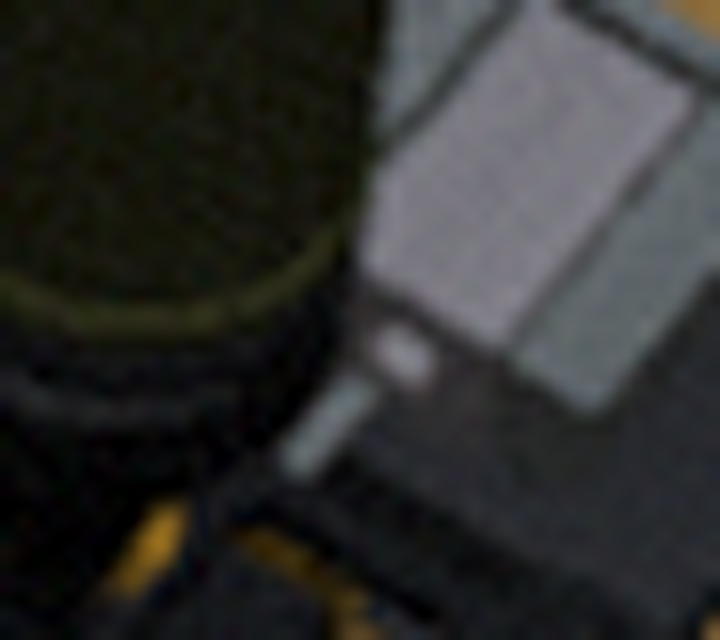

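View pics/t11.png

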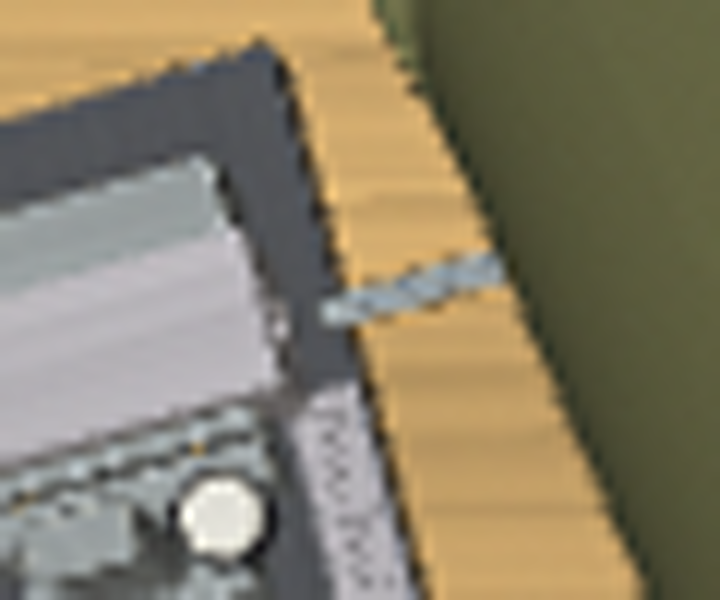

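Run:
```python
from h import *
S=get_image("scene");T=get_image("top");st()
u=np.array([-.2745,.9616,0]);v=np.array([.9616,.2745,0]);z=np.array([0,0,1.])
a=np.linspace(0,2*np.pi,24,endpoint=False)
def draw(d,off,k,box,fn,edge,m):
    im=cv2.resize(d["img"][box[1]:box[3],box[0]:box[2],::-1],None,fx=k,fy=k,interpolation=cv2.INTER_CUBIC)
    f=lambda P:((proj(d,P)-off+.5)*k-.5)
    ring=m+.0065*(np.cos(a)[:,None]*v+np.sin(a)[:,None]*z)
    for q in f(ring): cv2.circle(im,tuple(int(i) for i in q.round()),1,(0,255,0),-1)
    c=[m+.018*z+s*.018*v for s in(-1,1)]+[m-.018*z+s*.018*v for s in(1,-1)]
    cv2.polylines(im,[f(np.array(c)).round().astype(int)],True,(0,0,255),1)
    p=np.array(ctrl.get_state()["position"]);ax=p+[0,0,.0162]
    cv2.polylines(im,[f(np.array([ax+.06*u,ax+.104*u,ax+.124*u])).round().astype(int)],False,(255,0,255),1)
    cv2.imwrite(fn,im)
# mouth from S corner of block near edge right end (crop10 (512,418)) and direction
mS=onz(S,(np.array([512,418])+.5)/10-.5+[270,140],.066)[0]-.018*v-.018*z
mT=onz(T,(np.array([[263,262],[302,383]])+.5)/9-.5+[160,150],.066).mean(0)-.018*z
print(mS,mT)
draw(S,[290,160],16,(290,160,335,200),"pics/s12.png",0,mS)
draw(T,[170,160],12,(170,160,230,210),"pics/t12.png",0,mT)
```

```text
t 19.23 p [0.5909 0.0916 0.0312] yaw 15.92 tilt 0.01 F [ 0.47 -0.2  -2.01] w 0.18 q [ 0.38  0.47 -0.7   1.76  0.35  1.03 -0.18]
[0.55930764 0.20370954 0.048     ] [0.56118573 0.2036675  0.048     ]
```

View pics/s12.png

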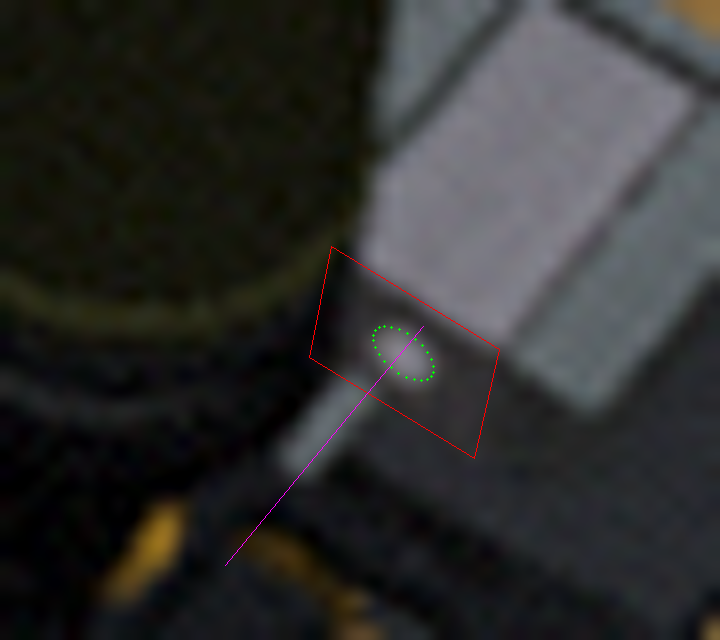

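View pics/t12.png

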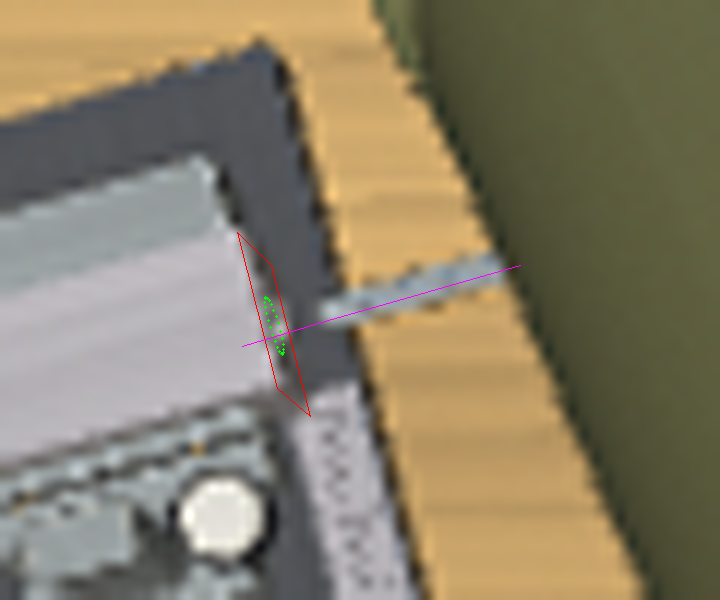

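Emit:
drive_tool(
  increments="0.6 0 4 0 255; 0 0 4 0 255; 0 0 4 0 255; 0 0 3 0 255; 0 0 2 0 255; 0 0 0 0 255; 0 0 0 0 255",
)

```text
time: 20.1
position: [0.5868, 0.1081, 0.0312]
tool_rot: [-1.56, -0.218, 0.218]
ft_force: [-0.2, 0.2, -0.9]
grip_width: 0.179
```

Run:
```python
from h import *
st()
S=get_image("scene");T=get_image("top")
crop(S,290,160,335,200,16,"pics/s13.png");crop(T,170,160,230,210,12,"pics/t13.png")
```

```text
t 20.1 p [0.5868 0.1081 0.0312] yaw 15.92 tilt 0.01 F [-0.15  0.19 -0.95] w 0.179 q [ 0.35  0.47 -0.71  1.77  0.35  1.03 -0.21]
```

View pics/s13.png

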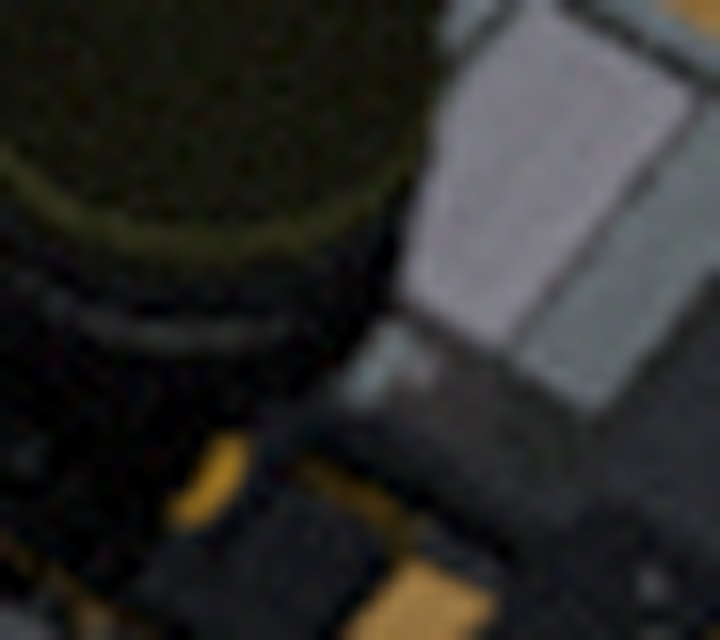

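View pics/t13.png

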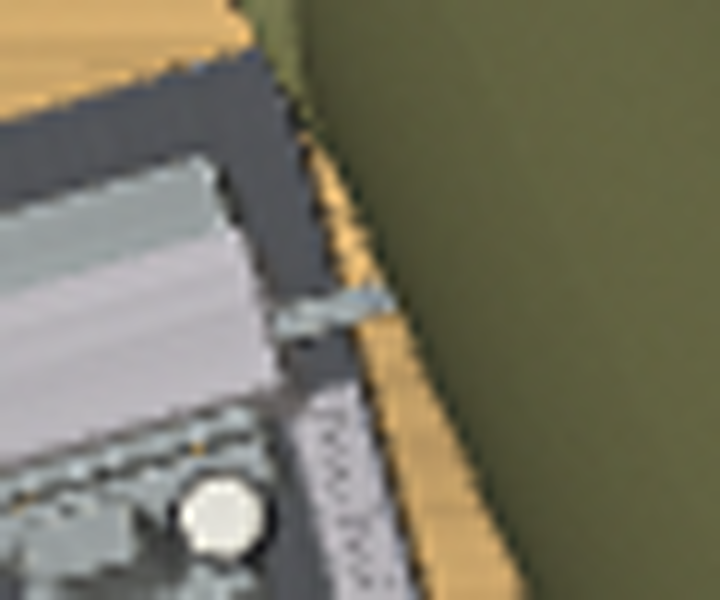

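Emit:
drive_tool(
  increments="1 0 0 0 255; 0 0 2 0 255; 0 0 2 0 255; 0 0 2 0 255; 0 0 2 0 255; 0 0 0 0 255",
)

```text
time: 20.95
position: [0.5854, 0.1166, 0.0312]
tool_rot: [-1.56, -0.219, 0.219]
ft_force: [0.1, -0.7, -1.3]
grip_width: 0.181
```

Emit:
drive_tool(
  increments="0 0 3 0 255; 0 0 3 0 255; 0 0 3 0 255; 0 0 0 0 255",
)

```text
time: 21.45
position: [0.5829, 0.1254, 0.0312]
tool_rot: [-1.56, -0.219, 0.219]
ft_force: [-0.8, 0.1, -1.2]
grip_width: 0.179
```

Run:
```python
from h import *
st()
S=get_image("scene");T=get_image("top")
crop(S,290,160,335,200,16,"pics/s14.png");crop(T,170,160,230,210,12,"pics/t14.png")
```

```text
t 21.45 p [0.5829 0.1254 0.0312] yaw 15.96 tilt 0.01 F [-0.84  0.09 -1.19] w 0.179 q [ 0.33  0.47 -0.71  1.77  0.35  1.03 -0.24]
```

View pics/s14.png

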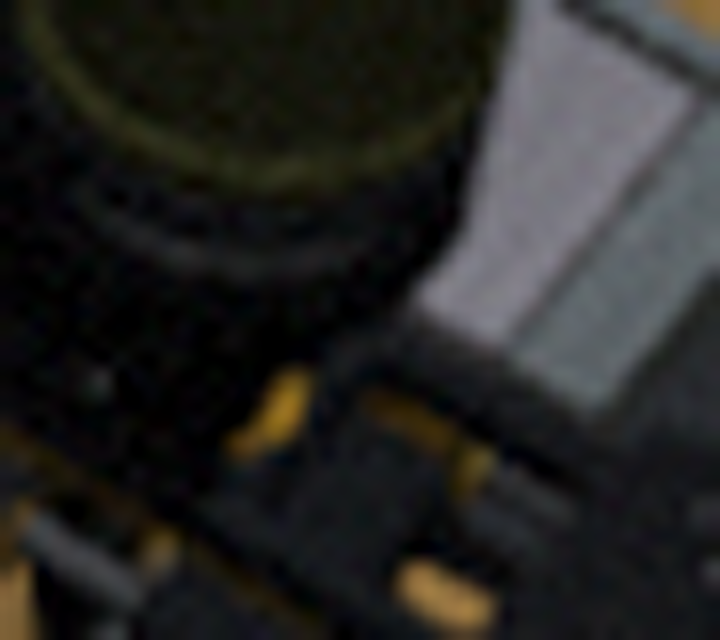

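View pics/t14.png

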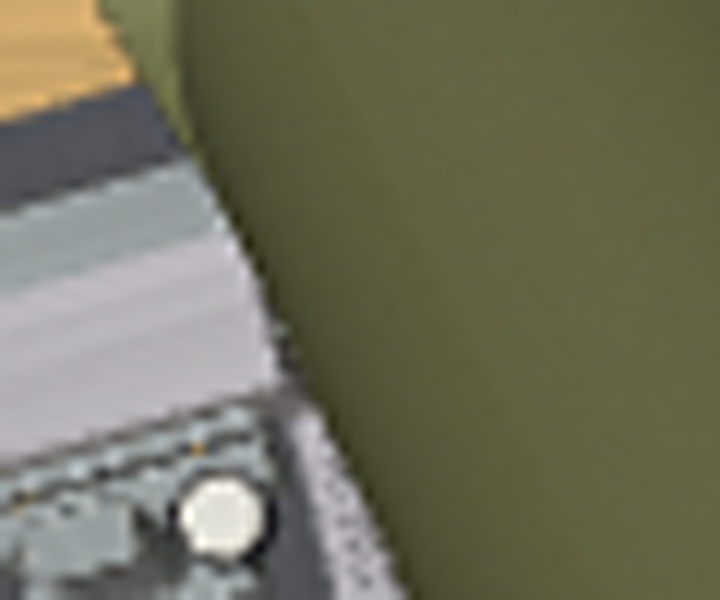

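Emit:
drive_tool(
  increments="0 0 4 0 255; 0 0 4 0 255; 0 0 4 0 255; 0 0 4 0 255; 0 0 4 0 255; 0 0 4 0 255; 0 0 3 0 255; 0 0 0 0 255; 0 0 0 0 255",
)

```text
time: 22.68
position: [0.5757, 0.1506, 0.0312]
tool_rot: [-1.56, -0.218, 0.218]
ft_force: [-0.2, -0.4, -1.3]
grip_width: 0.18
```

Emit:
drive_tool(
  increments="0 0 2 0 255; 0 0 2 0 255; 0 0 2 0 255; 0 0 2 0 255; 0 0 0 0 255; 0 0 0 0 255",
)

```text
time: 23.42
position: [0.5736, 0.1579, 0.0312]
tool_rot: [-1.561, -0.218, 0.218]
ft_force: [0.6, -2.4, 0.2]
grip_width: 0.175
```

Emit:
drive_tool(
  increments="0 0 2 0 255; 0 0 2 0 255; 0 0 0 0 255; 0 0 0 0 255",
)

```text
time: 23.92
position: [0.5732, 0.1592, 0.0312]
tool_rot: [-1.564, -0.217, 0.217]
ft_force: [1.4, -7.6, -0.9]
grip_width: 0.179
```

Emit:
drive_tool(
  increments="0 0 2 0 255; 0 0 0 0 255; 0 0 0 0 255",
)

```text
time: 24.3
position: [0.5727, 0.1609, 0.0312]
tool_rot: [-1.564, -0.217, 0.217]
ft_force: [1.4, -6.3, 0.4]
grip_width: 0.182
```

Emit:
drive_tool(
  increments="0 0 2 0 255; 0 0 0 0 255; 0 0 0 0 255",
)

```text
time: 24.68
position: [0.5722, 0.1628, 0.0312]
tool_rot: [-1.564, -0.217, 0.217]
ft_force: [2.1, -7.7, -0.3]
grip_width: 0.181
```

Emit:
drive_tool(
  increments="0 0 2 0 255; 0 0 0 0 255; 0 0 0 0 255",
)

```text
time: 25.05
position: [0.5717, 0.1647, 0.0312]
tool_rot: [-1.564, -0.217, 0.217]
ft_force: [0.9, -7.3, 0.8]
grip_width: 0.179
```

Run:
```python
from h import *
st()
S=get_image("scene");T=get_image("top")
crop(S,280,140,345,195,11,"pics/s15.png");crop(T,145,150,215,210,11,"pics/t15.png")
```

```text
t 25.05 p [0.5717 0.1647 0.0312] yaw 15.81 tilt 0.25 F [ 0.94 -7.32  0.83] w 0.179 q [ 0.26  0.47 -0.72  1.77  0.36  1.03 -0.32]
```

View pics/s15.png

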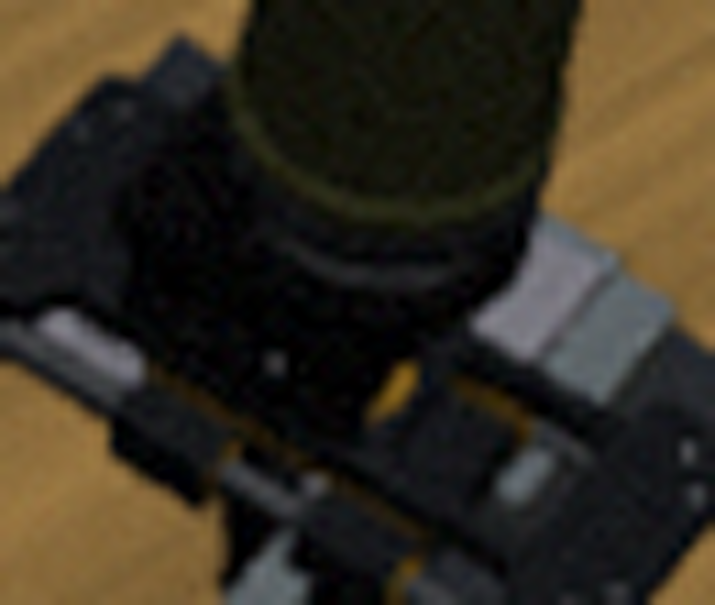

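View pics/t15.png

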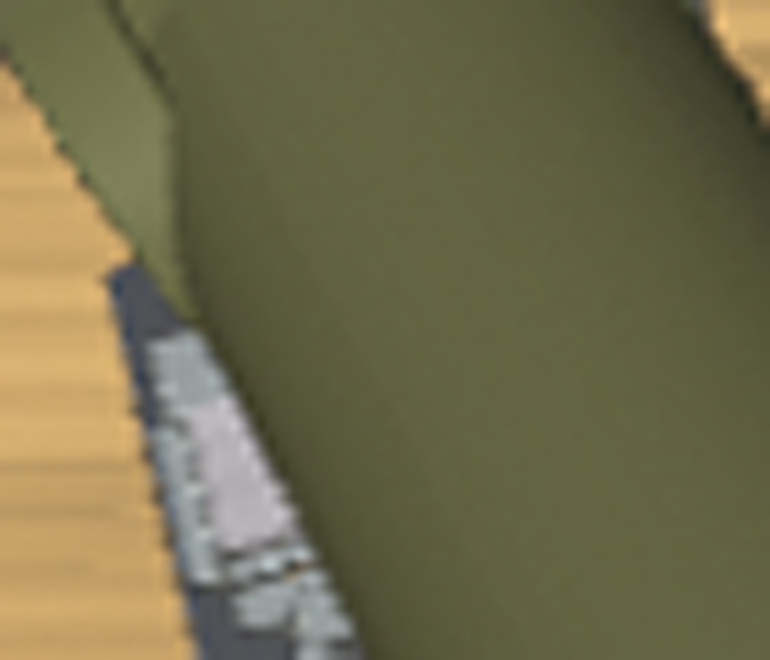

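Emit:
drive_tool(
  increments="0 0 2 0 255; 0 0 0 0 255; 0 0 0 0 255",
)

```text
time: 25.52
position: [0.5711, 0.1666, 0.0312]
tool_rot: [-1.564, -0.217, 0.217]
ft_force: [1.1, -7.0, 0.3]
grip_width: 0.178
```

Emit:
drive_tool(
  increments="0 0 2 0 255; 0 0 0 0 255; 0 0 0 0 255",
)

```text
time: 25.9
position: [0.571, 0.167, 0.0312]
tool_rot: [-1.566, -0.216, 0.216]
ft_force: [1.8, -9.1, 0.2]
grip_width: 0.178
```

Emit:
drive_tool(
  increments="0 0 2 0 255; 0 0 0 0 255; 0 0 0 0 255; 0 0 0 0 255",
)

```text
time: 26.4
position: [0.571, 0.167, 0.0312]
tool_rot: [-1.569, -0.215, 0.215]
ft_force: [2.3, -13.3, 2.1]
grip_width: 0.18
```

Emit:
drive_tool(
  increments="0 0 -4 0 255; 0 0 -5 0 255; 0 0 -5 0 255; 0 0 -6 0 255; 0 0 -6 0 255; 0 0 -6 0 255; 0 0 -6 0 255; 0 0 -6 0 255; 0 0 -6 0 255; 0 0 -6 0 255; 0 0 -6 0 255; 0 0 -8 0 255; 0 0 -10 0 255; 0 0 -10 0 255; 0 0 0 0 255; 0 0 0 0 255",
)

```text
time: 28.4
position: [0.5936, 0.0877, 0.0312]
tool_rot: [-1.559, -0.218, 0.218]
ft_force: [-0.2, 0.5, -0.7]
grip_width: 0.18
```

Run:
```python
from h import *
st()
S=get_image("scene");T=get_image("top")
crop(S,270,140,345,210,10,"pics/s16.png");crop(T,145,150,235,215,8,"pics/t16.png")
```

```text
t 28.4 p [0.5936 0.0877 0.0312] yaw 15.94 tilt 0.02 F [-0.23  0.45 -0.65] w 0.18 q [ 0.38  0.48 -0.7   1.76  0.35  1.03 -0.17]
```

View pics/s16.png

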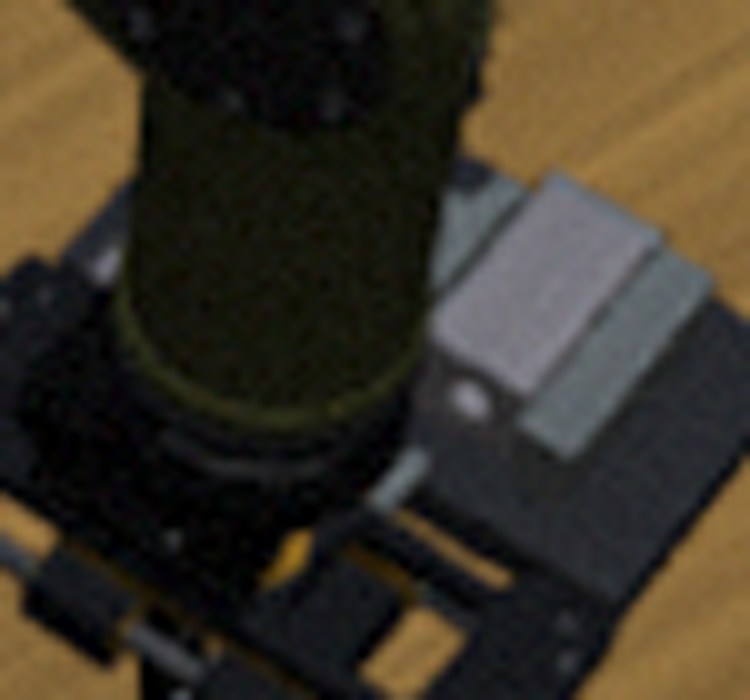

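View pics/t16.png

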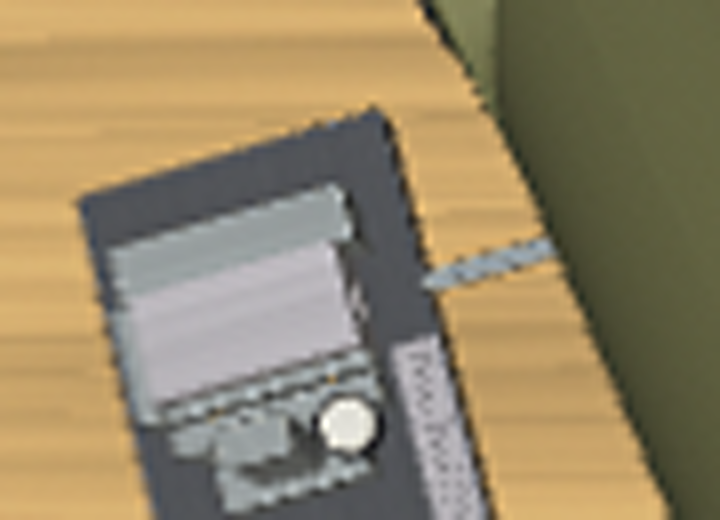

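```bash
python3 -c "
from h import *
plan([(.5950,.082,.154,15.9,4),(.45,.04,.154,-20,6),(.45,-.0877,.154,-95,9)])"
```

```text
tilt err deg 0.02 yaw 15.98 p [0.5936 0.0881 0.0312]
-0.1 -30.7 -1.6 0.02; -0.1 -30.7 -1.6 0.02; -0.1 -30.7 -1.6 0.02; -0.1 -30.7 -1.6 0.02; 
-25.2 -0.0 -0.1 5.98; -25.0 -0.0 -2.7 5.98; -24.6 -0.0 -5.3 5.98; -23.9 -0.0 -7.9 5.98; -23.0 -0.0 -10.3 5.98; -21.8 -0.0 -12.6 5.98; 
4.9 -0.0 -13.3 8.33; 6.7 -0.0 -12.5 8.33; 8.5 -0.0 -11.4 8.33; 10.0 -0.0 -10.0 8.33; 11.4 -0.0 -8.5 8.33; 12.5 -0.0 -6.7 8.33; 13.3 -0.0 -4.9 8.33; 13.9 -0.0 -2.9 8.33; 14.2 -0.0 -0.8 8.33;
```

Emit:
drive_tool(
  increments="0 -25 -2 0 255; 0 -33 -2 0 255; 0 -33 -1 0 255; 0 -32 -1 0 255; -25 0 0 6 255; -25 0 -3 6 255; -24.5 0 -5 6 255; -24 0 -8 6 255; -23 0 -10 6 255; -22 0 -12.5 6 255; 0 0 0 0 255; 0 0 0 0 255",
)

```text
time: 30.0
position: [0.4511, 0.0408, 0.1546]
tool_rot: [-1.553, 0.272, -0.274]
ft_force: [-0.4, -1.0, -1.6]
grip_width: 0.179
```

Emit:
drive_tool(
  increments="5 0 -13 8.3 255; 6.5 0 -12.5 8.3 255; 8.5 0 -11.5 8.3 255; 10 0 -10 8.3 255; 11.5 0 -8.5 8.3 255; 12.5 0 -6.5 8.3 255; 13.5 0 -5 8.3 255; 14 0 -3 8.3 255; 14 0 -1 8.3 255; 0 0 0 0 255; 0 0 0 0 255; 0 0 0 0 255",
)

```text
time: 31.5
position: [0.4506, -0.0865, 0.1542]
tool_rot: [-1.17, 1.268, -1.268]
ft_force: [0.0, -0.0, -0.8]
grip_width: 0.18
```

Run:
```python
from h import *
st()
plan([(.5201,-.0877,.1535,-95,5)])
S=get_image("scene");T=get_image("top")
crop(S,170,170,300,290,6,"pics/s17.png");crop(T,250,110,360,220,7,"pics/t17.png")
```

```text
t 31.5 p [ 0.4506 -0.0865  0.1542] yaw -94.61 tilt 0.01 F [ 0.04 -0.02 -0.79] w 0.18 q [ 0.73 -0.02 -0.59  1.98 -0.01  1.18 -1.5 ]
tilt err deg 0.01 yaw -94.61 p [ 0.4506 -0.0865  0.1542]
-0.9 0.1 13.9 0.08; -0.9 0.1 13.9 0.08; -0.9 0.1 13.9 0.08; -0.9 0.1 13.9 0.08; -0.9 0.1 13.9 0.08;
```

View pics/s17.png

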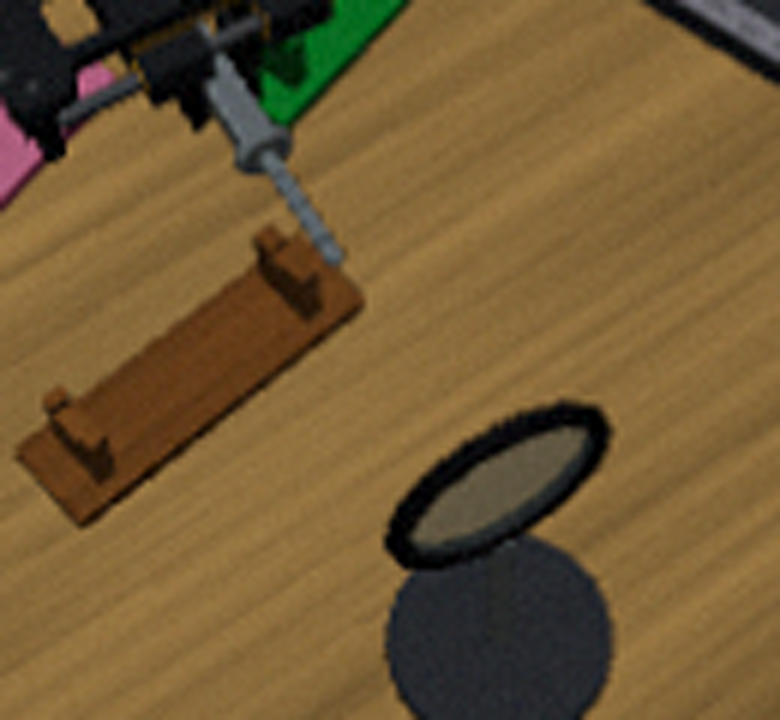

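View pics/t17.png

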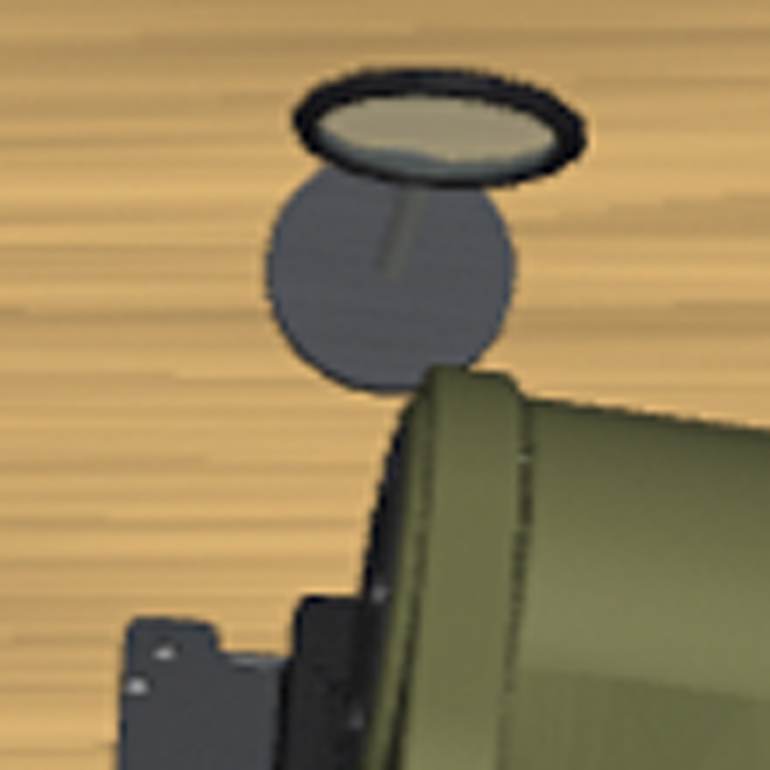

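Emit:
drive_tool(
  increments="-1 0 14 0 255; -1 0 14 0 255; -1 0 12 0 255; -1 0 10 0 255; 0 0 8 0 255; 0 0 4 0 255; 0 0 0 0 255; 0 0 0 0 255; 0 0 0 0 255",
)

```text
time: 32.72
position: [0.5122, -0.0886, 0.1543]
tool_rot: [-1.169, 1.27, -1.271]
ft_force: [-0.1, 0.4, -1.7]
grip_width: 0.178
```

Run:
```python
from h import *
st()
S=get_image("scene");T=get_image("top")
crop(S,200,190,300,290,7,"pics/s18.png");crop(T,250,110,360,220,7,"pics/t18.png")
```

```text
t 32.73 p [ 0.5122 -0.0886  0.1543] yaw -94.78 tilt 0.02 F [-0.09  0.38 -1.67] w 0.178 q [ 0.69  0.13 -0.61  1.84  0.08  1.19 -1.6 ]
```

View pics/s18.png

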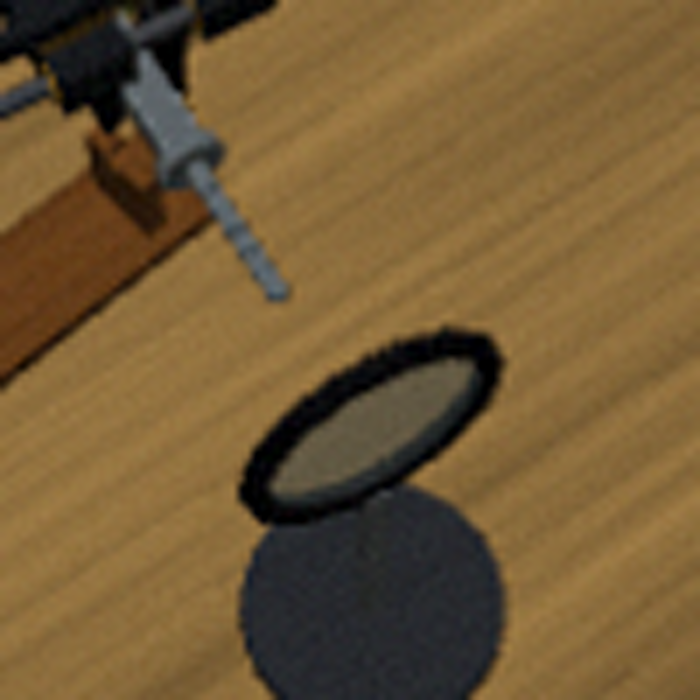

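View pics/t18.png

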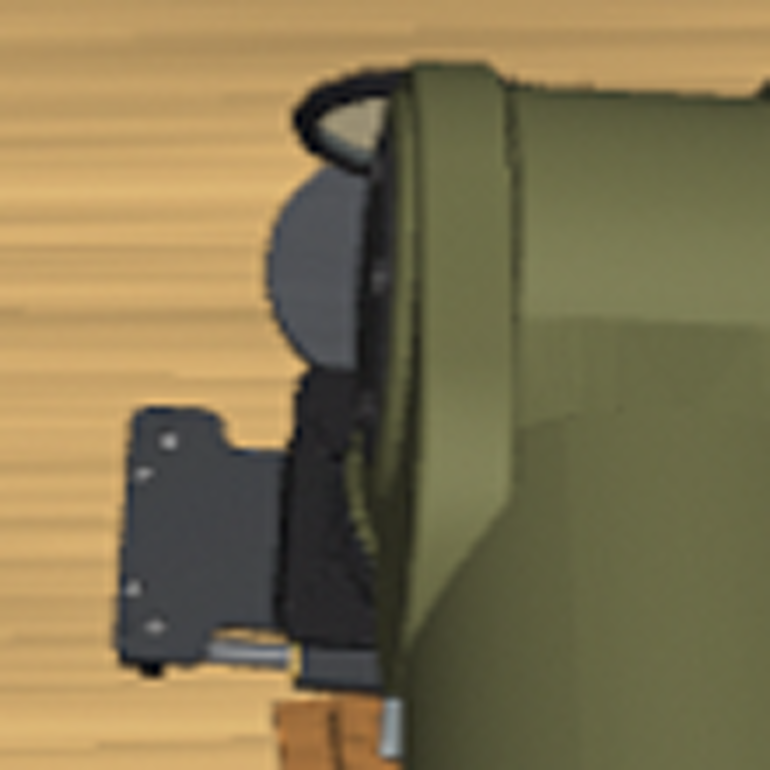

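Run:
```python
from h import *
S=get_image("scene");st()
s=lambda c:(np.array(c,float)+.5)/7-.5+[200,190]
p=np.array(ctrl.get_state()["position"])
tip=onz(S,s([279,294]),p[2]+.0165)[0]; c=onz(S,s([[371,428],[272,190-20]]),.17)[0]
e=onz(S,s([[243,490],[501,362]]),.17); d=e[1]-e[0];print("lens yaw y",np.degrees(np.arctan2(d[1],d[0])),np.linalg.norm(d))
co=onz(S,s([200,168]),p[2]+.0165)[0]
print("tip",tip,"lens",c,"diff",c-tip,"rodang",np.degrees(np.arctan2(*(tip-co)[[1,0]])),np.linalg.norm(tip-co))
print("tip by kin",p+np.array([np.cos(np.radians(-4.8)),np.sin(np.radians(-4.8)),0])*.1045+[0,0,.0165])
```

```text
t 32.88 p [ 0.5123 -0.0886  0.1543] yaw -94.78 tilt 0.02 F [-0.4  -0.29 -1.94] w 0.181 q [ 0.69  0.13 -0.61  1.84  0.08  1.19 -1.6 ]
lens yaw y 82.03894770424117 0.09670993033172295
tip [ 0.61385574 -0.09694321  0.17082176] lens [ 0.67170404 -0.10103424  0.17      ] diff [ 0.0578483  -0.00409103 -0.00082176] rodang -6.409924709121701 0.05615533171850435
tip by kin [ 0.61646635 -0.09730913  0.17082176]
```

Emit:
drive_tool(
  increments="0 0 3 0 255; 0 0 3 0 255; 0 0 1.5 0 255; 0 0 0 0 255; 0 0 0 0 255; 0 0 0 0 255; 0 0 0 0 255; 0 0 0 0 255; 0 0 0 0 255",
)

```text
time: 34.0
position: [0.5199, -0.0891, 0.1543]
tool_rot: [-1.169, 1.27, -1.27]
ft_force: [0.1, 0.1, -1.3]
grip_width: 0.18
```

Run:
```python
from h import *
st();print(np.abs(ctrl.get_state()["qd"]).max())
S=get_image("scene");T=get_image("top")
s=lambda c:(np.array(c,float)+.5)/5-.5+[200,130]
crop(S,200,130,350,280,5,"pics/s19.png")
```

```text
t 34.0 p [ 0.5199 -0.0891  0.1543] yaw -94.78 tilt 0.0 F [ 0.1   0.06 -1.34] w 0.18 q [ 0.68  0.15 -0.61  1.83  0.09  1.2  -1.61]
0.002055538470296843
```

View pics/s19.png

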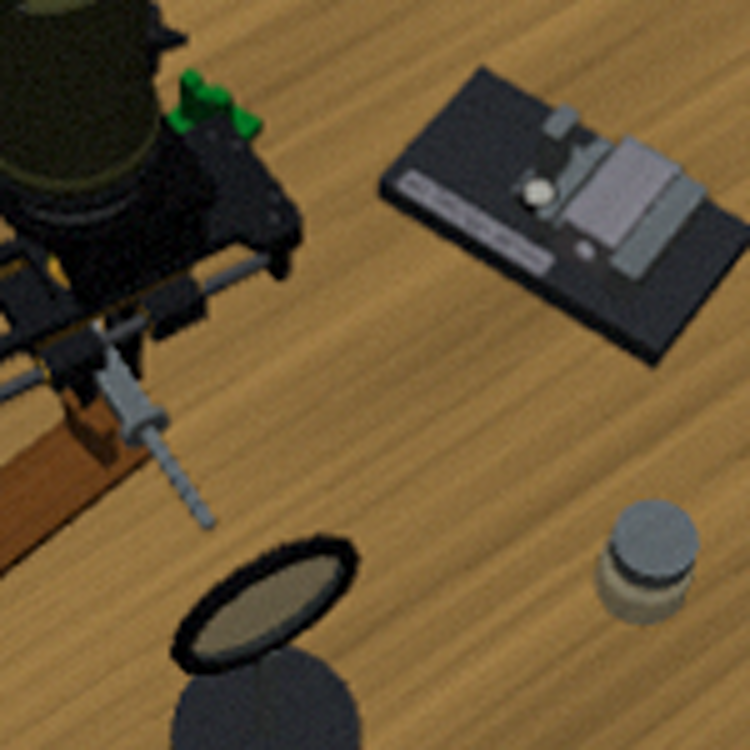

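The picture shows the rod held at crop (155,430) with its tip at (208,522), in front of the lens centre at (265,603). The jaw is still shut on the block, which lies flat against the stop, and the jar is where it was.

```bash
python3 -c "
from h import *
print(workorder.close_job()); st()"
```

```text
the job is handed in; nothing more can be done
None
the job is handed in; nothing more can be done
```

I finished every step and handed the job in at about 34 s of the 66 s allowed; no verdict was reported.

- **Jaw:** I slid it shut by its thumb post until the push had risen about 4 N above the sliding friction. By force that is roughly 2.5–3 mm of face travel, a little over the 2 mm asked for. The last picture shows the jaw still tight on the block, which lies flat against the end stop.
- **Rod:** I took it from the wooden rest and pushed it into the bore with no side contact felt. The collar pushed the block to its stop, where the force rose to about 13 N, and I pulled the rod right out again.
- **Final pose:** The rod is level, still and gripped with 35 N. The tip is at about (0.624, -0.098, 0.171) m, against a reading point of about (0.624, -0.097, 0.170) m.

**Checks that disagreed or could not be made:**
- The two cameras differed by about 2–4 mm on the lens position and by about 4° on its yaw. This is well inside the 20 mm tolerance.
- They also differed by about 2 mm on the rod's sideways line at the bore, so I split the difference and watched the force.
- At the end the arm hid the rod tip from the top camera, so the last tip check used the scene camera and the arm's own position.
- I did not measure the tin and mandrel again afterwards; the arm stayed clear of them.

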